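Set up the glass torch bench

TASK

Get the glass-working bench ready: first close up the hearth by setting the three loose firebricks on the steel plate, end to end in a straight row butted tight against the fixed end brick and each other with no gaps. Then take each coloured glass rod that is there by its sleeve and push it down past the sprung jaw of a free clip until it sits right down in both forks and the jaw has closed over it. Leave the pot, jar and paddle where they are.

Things in the scene. Friction and masses are not known exactly. Their poses are not given: they have to be found in the camera images.
- brick1: Loose pale firebrick, 50 (x) x 75 (y) x 30 (z) mm, about 150 g, lying flat. Origin at its centre; y along its length. It looks the same turned half round.
- brick2: Loose pale firebrick, 50 (x) x 75 (y) x 30 (z) mm, about 150 g, lying flat. Origin at its centre; y along its length. It looks the same turned half round.
- brick3: Loose pale firebrick, 50 (x) x 75 (y) x 30 (z) mm, about 150 g, lying flat. Origin at its centre; y along its length. It looks the same turned half round.
- rod1: Loose amber glass rod, 10 mm thick and 150 mm long, with a black square heat sleeve 20 x 20 mm and 40 mm long around its middle, about 50 g. Origin at the middle of its axis, x along the rod; it lies on its sleeve with its axis 10 mm above the table. May be absent.
- rod2: Loose green glass rod, 10 mm thick and 150 mm long, with a black square heat sleeve 20 x 20 mm and 40 mm long around its middle, about 50 g. Origin at the middle of its axis, x along the rod; it lies on its sleeve with its axis 10 mm above the table. May be absent.
- rod3: Loose blue glass rod, 10 mm thick and 150 mm long, with a black square heat sleeve 20 x 20 mm and 40 mm long around its middle, about 50 g. Origin at the middle of its axis, x along the rod; it lies on its sleeve with its axis 10 mm above the table. May be absent.
- hearth: Fixed dark steel plate on the table, 110 (x) x 330 (y) x 4 mm; origin at the centre of its underside. Near its +y end stands a fixed, darker end brick (50 x 55 x 30 mm, centred across the plate); its free face looks along -y, 100 mm from the origin. The loose bricks go on the plate from there towards -y, end to end in a straight row; no fence beside it.
- slot1 (a point): Point on the hearth where the centre of a brick lies when the row is tight: next to the fixed end brick (62.5 mm from the hearth origin along +y), 19 mm above the table. Axes as the hearth's. Any brick may go in any place.
- slot2 (a point): Point on the hearth where the centre of a brick lies when the row is tight: the middle place (12.5 mm along -y), 19 mm above the table. Axes as the hearth's. Any brick may go in any place.
- slot3 (a point): Point on the hearth where the centre of a brick lies when the row is tight: the outer place (87.5 mm along -y), 19 mm above the table. Axes as the hearth's. Any brick may go in any place.
- stand: Fixed aluminium stand, base 110 (x) x 230 (y) x 12 mm; origin at the centre of its underside. Three clips 80 mm apart along its y; each holds a rod level along the stand's x in two forks, 10 mm thick, centred 40 mm either side of the clip's middle. Between the forks (70 mm) it is open down to the base, with room for sleeve and fingers. In each fork a fixed prong stands on the -y side.
- clip1 (a point): Middle of clip 1 (+80 mm along the stand's y): where the rod's middle lies when seated, 60 mm above the table. Axes as the stand's (the rod lies along x, within 18 mm lengthways). Any rod may go in any clip, one rod to a clip. Fixed prong: inner face 6.5 mm from the rod axis, flared outward above, top 26 mm above the axis.
- jaw1 (a joint): Sprung brass jaw on the +y side of clip 1, both forks together, sloping lead-in reaching 30 mm above the seated axis, hinged along the stand's x, 24 mm below the seated rod axis: 0 rad = closed, grows as a rod pushed straight down swings it outward (+y) by about 0.15 rad; it springs back over the rod. Pushing a centred rod past takes about 5 N down (4 N sideways).
- clip2 (a point): Middle of clip 2 (0 mm along the stand's y): where the rod's middle lies when seated, 60 mm above the table. Axes as the stand's (the rod lies along x, within 18 mm lengthways). Any rod may go in any clip, one rod to a clip. Fixed prong: inner face 6.5 mm from the rod axis, flared outward above, top 26 mm above the axis.
- jaw2 (a joint): Sprung brass jaw on the +y side of clip 2, both forks together, sloping lead-in reaching 30 mm above the seated axis, hinged along the stand's x, 24 mm below the seated rod axis: 0 rad = closed, grows as a rod pushed straight down swings it outward (+y) by about 0.15 rad; it springs back over the rod. Pushing a centred rod past takes about 5 N down (4 N sideways).
- clip3 (a point): Middle of clip 3 (-80 mm along the stand's y): where the rod's middle lies when seated, 60 mm above the table. Axes as the stand's (the rod lies along x, within 18 mm lengthways). Any rod may go in any clip, one rod to a clip. Fixed prong: inner face 6.5 mm from the rod axis, flared outward above, top 26 mm above the axis.
- jaw3 (a joint): Sprung brass jaw on the +y side of clip 3, both forks together, sloping lead-in reaching 30 mm above the seated axis, hinged along the stand's x, 24 mm below the seated rod axis: 0 rad = closed, grows as a rod pushed straight down swings it outward (+y) by about 0.15 rad; it springs back over the rod. Pushing a centred rod past takes about 5 N down (4 N sideways).
- pot: Bystander: steel pot, 110 mm wide, 75 mm tall, at the far edge of the work; origin under its centre. Leave alone.
- jar: Bystander: glass jar with steel cap, 60 mm wide, 85 mm tall, to the right; origin under its centre. Leave alone.
- paddle: Bystander: black graphite paddle with wooden handle, 200 mm long, lying to the far left; origin at the joint of blade and handle. Leave alone.
Mind the look-alikes: they are no part of the job. What is shaped like the brick3 but red or yellow is not meant.

How it is judged:
By the outcome, as a careful person would: the job done as asked, in the order asked, and still so for the second after the job is handed in, with the robot touching nothing.
Of rod1, rod2, rod3 only 2 to 3 are there at a start; the rules pass over those that are not, and their reading is None.
At some moment in a run one of brick1, brick2, brick3 may be knocked a few centimetres aside while the robot is not near it.
Once in a run the grip may slacken for a moment while it holds something.
It also fails if it takes over 210 s, if anything falls off the work surface, if the arm or the gripper's body presses on something with over 40 N, if the wrist force passes 120 N, or if a joint passes its speed limit or range.

ROBOT

A 6-joint arm with a two-finger parallel gripper is mounted at the origin on the work surface. World frame = base frame: x ahead of the robot, y to its left, z up, the work surface at z = 0. Lengths are in m, angles in degrees, forces in N, time in s.
With the tool pointing down it reaches from about 0.4 to 0.825 m from the base axis. Payload 7 kg.
Tool frame: the origin (TCP) lies at the very end of the fingers, on their centre line; the grasp point (between the pads) lies 19 mm behind it; x points along the fingers, y is the direction in which the jaws open and shut, and the axes are right-handed (so a half turn about x gives the same grasp; the last joint's range is limited). The gripper opens to 88 mm and grips with 3 to 60 N. Pads are 19 mm wide; open, the fingers measure 130 mm over their backs; the gripper's body (78 mm by 193 mm) begins 47 mm behind the grasp point.
Start: joints at [86.981, 20.546, 0.682, 0, -70.136, -16.507], TCP at [0.226, 0.636, 0.227] pointing down, gripper open.
Joint ranges: [-176.03, 176.03], [-82.01, 121.73], [-58.28, 71.71], [-173.87, 95.51], [-174.79, -0.11], [-173.66, 173.66]. Speed limits (degrees/s): [136.94, 136.94, 172.46, 180, 180, 180].

INTERFACE

Orientations are given as [roll, pitch, yaw] about the fixed x, y, z axes, in that order (R = Rz(yaw) Ry(pitch) Rx(roll)).
In Python, from plant import * gives the robot as it stands. The module is installed in compiled form; this text tells all that it offers.
- The arm moves only by the shell command python3 -m creep 'ROWS' [FORCE]. ROWS is a JSON object of lists of equal length, an entry for each row: "jaw": the closure, from -1 (fully open) to 1 (shut); "translation": the shift along the tool's x, y, z in m, a list of three; "roll": the turn about the tool's x in rad. A call has exactly 10 rows; each row shifts and turns the commanded pose from where the row before left it, along the tool's axes as they then stand; what a row does not reach is not made up. A row lasts 1/10 s, in which the tool goes at most 50 mm and 8.59 degrees, less where a joint would pass 70% of its speed; a pose out of reach is approached as far as the arm can. A call with a gripper value outside its range is refused whole. The fingers move at their own pace and stop on an object; FORCE is the grip in N (left out, the last holds). Time passes only in rows, so rows that do not move let the fingers close, or fill a call up. It gives the time, the measured TCP pose, the force and the opening at its end, in the units of the state.
- get_state(): the state, without advancing time (a new reading comes with each control period).
- capture(name): name is "scene" or "top"; returns a dict with "image" (420x560x3 uint8, red, green, blue), "fovy" (degrees; the focal length in pixels is half the picture's height over the tangent of half this angle, whatever the lens; pixels are square), "cx", "cy" (the principal point, pixels), "pose" (4x4, takes a point from camera to world coordinates). Camera axes: x right, y up, looking along -z (the intrinsics and any distortion apply to the point x, -y, -z); pixel columns grow to the right and rows downward; lengths in m; the calibration is good to about 2 mm. A picture is of the moment at which its call begins. There is no depth.
- close_job(): hands the job in, once; it reports no verdict.
The state is a dict: "time_s": time; "joints": joint angles; "qd": joint speeds; "joint_torque": joint torques, N m; "tcp_pos": TCP position; "eef_rot": TCP orientation; "contact_force": force on the tool from outside, world axes, zero at the start; "moment": the same for the moment, N m; "gripper_width": finger opening in m.
Only numpy, scipy, OpenCV 4.12 (cv2) and the standard library are available. Lean on these libraries where they do the work, as an engineer would, in place of code of your own. Each camera call takes 0.05 s, during which the arm holds its last target.

## Working session

There is one attempt and no reset: what is moved stays moved. The work goes in short steps, Python scripts to look and compute and a shell command to move; the robot and the scene stay as the last step left them, time stands still between calls to the robot, and variables do not carry over. Pictures are saved under pics/ and viewed, and the job is handed in when it is done.

```bash
mkdir -p pics; ls
cat > h.py <<'E'
from plant import *
import numpy as np, cv2
def snap(n,f):
    c=capture(n); cv2.imwrite('pics/'+f,cv2.cvtColor(c['image'],cv2.COLOR_RGB2BGR)); return c
E
python3 - <<'E'
from h import *
s=get_state()
print({k:np.round(v,4).tolist() if v is not None else None for k,v in s.items()})
for n in ('scene','top'):
    c=snap(n,n+'0.png'); print(n,{k:(v if not hasattr(v,'shape') else np.round(v,4).tolist()) for k,v in c.items() if k!='image'})
E
```

```text
pics
{'time_s': 0.0, 'joints': [86.9803, 20.5919, 0.6337, -0.0195, -70.1358, -16.5063], 'qd': [0.105, -0.137, -0.0306, -0.0402, 0.0094, 0.0495], 'joint_torque': [0.0011, -58.2722, 29.3051, 6.9969, 0.0069, -0.0002], 'tcp_pos': [0.2255, 0.6357, 0.2256], 'eef_rot': [95.4618, 89.9041, -104.0708], 'contact_force': [0.257, -0.2681, -0.4691], 'moment': [-0.039, -0.0093, 0.0061], 'gripper_width': 0.0874}
scene {'fovy': 54.08109236801131, 'cx': 281.3921746868787, 'cy': 208.61415413121796, 'pose': [[-0.6339, -0.526, 0.567, 1.1507], [0.7731, -0.4097, 0.4842, 0.5021], [-0.0225, 0.7453, 0.6664, 0.8038], [0.0, 0.0, 0.0, 1.0]]}
top {'fovy': 56.667340658917595, 'cx': 271.8013814630806, 'cy': 208.53118663795894, 'pose': [[-0.0161, 0.9904, -0.1371, 0.4177], [-0.9998, -0.0141, 0.0158, -0.0445], [0.0137, 0.1373, 0.9904, 1.1017], [0.0, 0.0, 0.0, 1.0]]}
```

View pics/scene0.png

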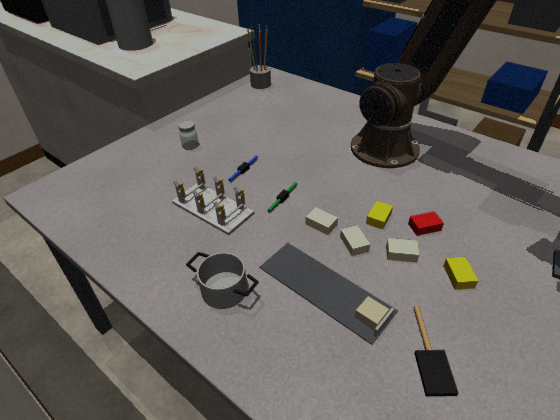

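View pics/top0.png

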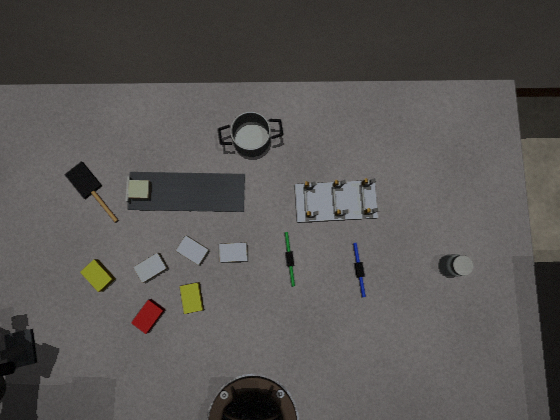

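Top view: pale bricks at (151,268), (193,250) and (233,252), hearth centred at (186,192) with the end brick on its left end, stand at (337,200). Green rod at (290,259), blue at (360,270), no amber. The yellow and red blocks are look-alikes.

```bash
cat >> h.py <<'E'
def ray(c,uv):
    f=210/np.tan(np.radians(c['fovy'])/2)
    d=np.array([(uv[0]-c['cx'])/f,-(uv[1]-c['cy'])/f,-1.]); P=c['pose']
    return P[:3,3],P[:3,:3]@d
def onz(c,uv,z):
    o,d=ray(c,uv); return o+d*(z-o[2])/d[2]
def proj(c,p):
    f=210/np.tan(np.radians(c['fovy'])/2); P=c['pose']
    q=P[:3,:3].T@(np.asarray(p)-P[:3,3]); return np.array([c['cx']+f*q[0]/-q[2],c['cy']-f*q[1]/-q[2]])
def zoom(c,x0,y0,x1,y1,k,f):
    im=cv2.cvtColor(c['image'],cv2.COLOR_RGB2BGR)[y0:y1,x0:x1]
    cv2.imwrite('pics/'+f,cv2.resize(im,None,fx=k,fy=k,interpolation=cv2.INTER_CUBIC))
E
python3 - <<'E'
from h import *
c=capture('top'); zoom(c,90,160,390,310,2.6,'t1.png')
d=capture('scene'); zoom(d,165,150,425,340,3,'s1.png')
im=c['image']
for p in [(151,268),(193,250),(233,252),(138,189),(190,192),(320,200),(300,240),(151,278)]: print(p,im[p[1],p[0]])
E
```

```text
(151, 268) [138 141 147]
(193, 250) [143 147 155]
(233, 252) [138 143 150]
(138, 189) [134 136 116]
(190, 192) [53 57 58]
(320, 200) [140 145 152]
(300, 240) [113 111 110]
(151, 278) [38 35 33]
```

View pics/t1.png

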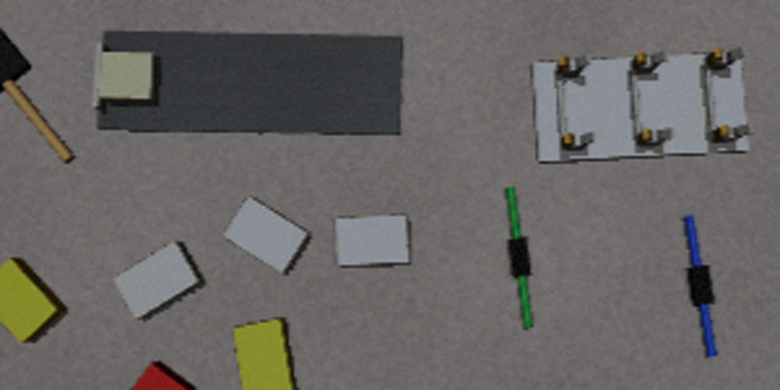

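View pics/s1.png

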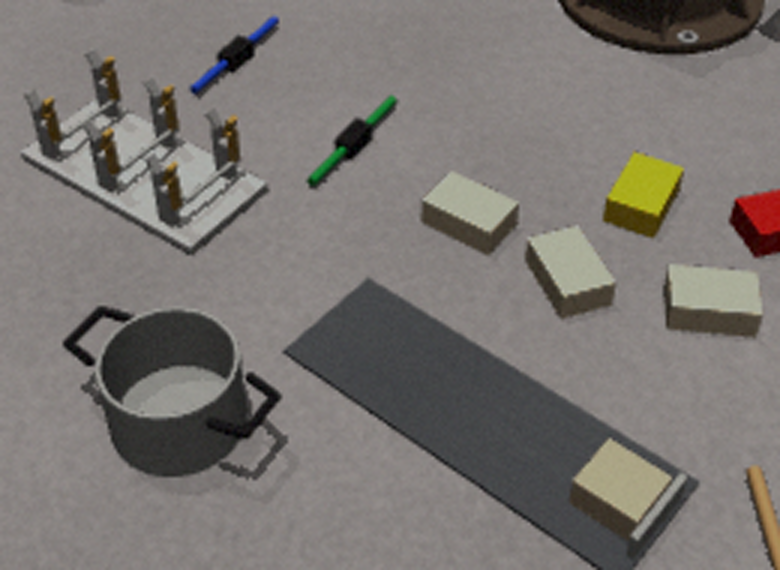

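```bash
cat >> h.py <<'E'
def rectof(c,mask,z,minA=50,roi=None):
    """min-area rects of mask blobs (mask at 4x), corners cast onto plane z -> centre, sides, yaw of long side"""
    out=[]
    cs,_=cv2.findContours(mask.astype(np.uint8),cv2.RETR_EXTERNAL,cv2.CHAIN_APPROX_NONE)
    for k in cs:
        if cv2.contourArea(k)<minA*16: continue
        pts=(k[:,0,:].astype(float)+0.5)/4-0.5
        if roi is not None:
            m=pts.mean(0)
            if not(roi[0]<m[0]<roi[2] and roi[1]<m[1]<roi[3]): continue
        w=np.array([onz(c,p,z)[:2] for p in pts])
        r=cv2.minAreaRect((w*1000).astype(np.float32))
        (cx,cy),(a,b),th=r
        if a<b: a,b,th=b,a,th+90
        th=(th+90)%180-90
        M=cv2.moments((w*1e4).astype(np.float32).reshape(-1,1,2))
        out.append((pts.mean(0).round(1).tolist(),[round(cx,1),round(cy,1)],[round(M['m10']/M['m00']/10,1),round(M['m01']/M['m00']/10,1)],[round(a,1),round(b,1)],round(th,1),round(np.sqrt(M['m00'])/10,1)))
    return out
def up(c):
    return cv2.GaussianBlur(cv2.resize(c['image'],None,fx=4,fy=4,interpolation=cv2.INTER_LINEAR),(7,7),0).astype(int)
def masks(c):
    u=up(c); r,g,b=u[...,0],u[...,1],u[...,2]; mx=u.max(2); mn=u.min(2)
    return dict(pale=(mn>124),end=(g>90)&(r-b>10)&(r-b<50)&(g-b>8),dark=(mx<80),green=(g-np.maximum(r,b)>30),blue=(b-r>50)&(b-g>30),black=(mx<45))
E
python3 - <<'E'
from h import *
c=capture('top'); m=masks(c)
roi=(90,165,400,310)
print('stand/bricks z.03');[print(x) for x in rectof(c,m['pale'],.03,roi=roi)]
print('stand z.012');[print(x) for x in rectof(c,m['pale'],.012,300,roi=roi)]
print('end');[print(x) for x in rectof(c,m['end'],.034,roi=roi)]
print('hearth');[print(x) for x in rectof(c,m['dark'],.004,800,roi=roi)]
for k in('green','blue'):
  print(k);[print(x) for x in rectof(c,m[k],.010,20,roi=roi)]
print('black');[print(x) for x in rectof(c,m['black'],.02,20,roi=(270,240,380,290))]
E
```

```text
stand/bricks z.03
([149.0, 267.3], [410.3, 273.9], [410.3, 273.7], [72.8, 47.6], -58.9, np.float64(57.2))
([232.5, 251.9], [448.6, 47.5], [448.3, 47.9], [72.7, 48.2], -87.8, np.float64(57.3))
([191.3, 249.7], [455.6, 160.2], [455.7, 160.0], [72.6, 47.8], 56.9, np.float64(57.1))
([299.8, 202.2], [583.0, -139.8], [583.0, -139.9], [105.8, 22.2], 1.2, np.float64(44.6))
([370.4, 196.4], [598.4, -336.1], [593.1, -337.4], [70.4, 35.3], 2.6, np.float64(41.7))
([320.7, 202.0], [585.7, -195.5], [585.1, -199.3], [106.9, 73.4], 0.6, np.float64(75.7))
([349.4, 200.1], [589.5, -273.8], [589.0, -279.1], [105.6, 72.9], -0.6, np.float64(74.0))
stand z.012
([149.0, 267.3], [410.2, 279.2], [410.1, 279.1], [74.0, 48.4], -58.9, np.float64(58.2))
([232.5, 251.9], [449.1, 49.1], [448.8, 49.4], [74.0, 49.0], -87.8, np.float64(58.2))
([191.3, 249.7], [456.2, 163.6], [456.4, 163.5], [73.8, 48.6], 56.9, np.float64(58.1))
([320.7, 202.0], [588.5, -198.0], [588.0, -201.9], [108.7, 74.6], 0.6, np.float64(77.0))
([349.4, 200.1], [592.4, -277.6], [591.9, -283.1], [107.4, 74.1], -0.6, np.float64(75.2))
end
([138.0, 188.6], [626.6, 309.7], [626.8, 309.1], [55.9, 49.4], 89.2, np.float64(50.3))
hearth
([182.0, 191.3], [622.1, 182.7], [621.5, 170.0], [333.9, 113.8], 88.3, np.float64(183.1))
green
([291.6, 275.7], [380.5, -113.5], [380.5, -113.6], [54.7, 8.9], 6.6, np.float64(20.5))
([287.1, 241.3], [475.6, -103.2], [475.6, -103.2], [55.3, 8.8], 5.9, np.float64(20.6))
blue
([361.9, 286.6], [347.7, -307.2], [347.7, -307.3], [54.9, 9.5], 6.9, np.float64(21.4))
([356.2, 252.2], [442.5, -295.7], [442.5, -295.7], [55.0, 9.6], 6.9, np.float64(21.5))
black
([358.9, 269.3], [394.4, -298.6], [394.9, -298.6], [41.2, 23.4], 7.3, np.float64(29.1))
([289.3, 258.5], [427.5, -107.7], [427.6, -107.8], [40.1, 19.2], 6.9, np.float64(26.5))
```

```bash
cat >> h.py <<'E'
def edge(c,z,us,vs,axis,rising):
    """subpixel edge: for each col (axis=0) scan rows vs, or each row scan cols; return world pts of strongest gradient"""
    g=cv2.GaussianBlur(c['image'].astype(float).mean(2),(3,3),0); P=[]
    A=us if axis==0 else vs; B=vs if axis==0 else us
    for a in range(*A):
        l=g[B[0]:B[1],a] if axis==0 else g[a,B[0]:B[1]]
        d=np.gradient(l)*(1 if rising else -1); k=int(d.argmax())
        if k<1 or k>len(d)-2: continue
        den=d[k-1]-2*d[k]+d[k+1]; s=k+(0.5*(d[k-1]-d[k+1])/den if den else 0)+B[0]
        uv=(a,s) if axis==0 else (s,a); P.append(onz(c,uv,z)[:2])
    P=np.array(P)*1000
    for _ in range(4):
        vx,vy,x0,y0=cv2.fitLine(P.astype(np.float32),cv2.DIST_HUBER,0,.01,.01).ravel()
        r=(P-[x0,y0])@[-vy,vx]; P=P[abs(r)<max(2*np.std(r),.4)]
    return (np.round(P.mean(0),1),round((np.degrees(np.arctan2(vy,vx))+90)%180-90,2),round(float(np.std(r)),2))
E
python3 - <<'E'
from h import *
c=capture('top')
for i in range(3): c['image']=(c['image'].astype(float)); break
# average a few frames
ims=[c['image']]+[capture('top')['image'].astype(float) for _ in range(4)]
c['image']=np.mean(ims,0)
print('hearth far',edge(c,.004,(155,240),(165,182),0,False))
print('hearth near',edge(c,.004,(135,240),(203,220),0,True))
print('hearth right',edge(c,.004,(236,252),(178,207),1,True))
print('end far',edge(c,.034,(131,147),(174,186),0,True))
print('end near',edge(c,.034,(131,147),(192,205),0,False))
print('end right',edge(c,.034,(140,156),(183,195),1,False))
print('end left',edge(c,.034,(122,134),(183,195),1,True))
print('stand near',edge(c,.012,(305,375),(212,230),0,False))
print('stand far',edge(c,.012,(312,333),(175,190),0,True),edge(c,.012,(345,362),(175,188),0,True))
print('stand left',edge(c,.012,(288,302),(188,215),1,True))
print('stand right',edge(c,.012,(372,386),(188,212),1,False))
print('pot rim',[onz(c,p,.075).round(3).tolist() for p in [(232,134),(271,134),(251,112),(251,152)]],'handle',[onz(c,p,.06).round(3).tolist() for p in [(219,134),(283,128)]])
s=get_state(); from scipy.spatial.transform import Rotation as R
r=R.from_euler('xyz',s['eef_rot'],degrees=True).as_matrix(); print(r.round(3),s['time_s'])
E
```

```text
hearth far (array([677.2, 147.7]), np.float32(88.18), 0.21)
hearth near (array([565.8, 170.2]), np.float32(88.27), 0.63)
hearth right (array([619.8,  16.1]), np.float32(-2.86), 0.51)
end far (array([651.9, 307.9]), np.float32(88.1), 0.18)
end near (array([602.1, 306.7]), np.float32(86.76), 0.15)
end right (array([628. , 281.4]), np.float32(0.98), 0.08)
end left (array([628.8, 342.8]), np.float32(-0.65), 0.13)
stand near (array([ 536.5, -249.5]), np.float32(-87.6), 0.56)
stand far (array([ 641.7, -212.2]), np.float32(-85.02), 0.49) (array([ 645.6, -295.5]), np.float32(89.72), 0.53)
stand left (array([ 589.2, -130.9]), np.float32(2.96), 0.64)
stand right (array([ 596.1, -358. ]), np.float32(2.83), 0.7)
pot rim [[0.767, 0.044, 0.075], [0.766, -0.062, 0.075], [0.829, -0.008, 0.075], [0.716, -0.007, 0.075]] handle [[0.772, 0.082, 0.06], [0.788, -0.096, 0.06]]
[[-0.    -0.334 -0.942]
 [-0.    -0.942  0.334]
 [-1.     0.     0.   ]] 0.5
```

```bash
cat > go.py <<'E'
import sys
from h import *
from scipy.spatial.transform import Rotation as R
def go(x,y,z,yaw=None):
    """target in mm, yaw of jaw axis deg; prints roll (rad) and tool translation (m) after and before the roll"""
    s=get_state(); r=R.from_euler('xyz',s['eef_rot'],degrees=True).as_matrix()
    cur=np.degrees(np.arctan2(r[1,1],r[0,1])); d=np.array([x,y,z])/1000-s['tcp_pos']
    droll=0 if yaw is None else -((yaw-cur+90)%180-90)
    r2=r@R.from_euler('x',droll,degrees=True).as_matrix()
    print('t',s['time_s'],'tcp',np.round(np.array(s['tcp_pos'])*1000,1),'jawyaw',round(cur,2),'width',round(s['gripper_width'],4),'F',np.round(s['contact_force'],1),'j',np.round(s['joints'],0))
    print('roll rad',round(np.radians(droll),4),'(alt',round(np.radians(droll+180),3),') trans after roll',np.round(r2.T@d,4),' before',np.round(r.T@d,4))
if __name__=='__main__': go(*map(float,sys.argv[1:]))
E
python3 go.py 410.3 273.9 100 31.1; python3 -m creep --help | head -20
```

```text
t 0.5 tcp [225.6 636.1 226.5] jawyaw -109.53 width 0.0875 F [0.5 0.4 0.2] j [ 87.  21.   1.  -0. -70. -17.]
roll rad 0.6872 (alt 3.829 ) trans after roll [ 0.1266  0.0289 -0.4056]  before [ 0.1266  0.2796 -0.2951]invalid input: not JSON, or not a number
```

```bash
python3 -m creep '{"jaw":[-1,-1,-1,-1,-1,-1,-1,-1,-1,-1],"translation":[[0.02,0,0],[0.02,0,0],[0.02,0,0],[0.02,0,0],[0,0,0],[0,0.004,-0.045],[0,0.004,-0.045],[0,0.004,-0.045],[0,0.004,-0.045],[0,0.004,-0.045]],"roll":[0.1375,0.1375,0.1375,0.1375,0.137,0,0,0,0,0]}' 40; python3 go.py 410.3 273.9 100 31.1
```

```text
time_s: 1.5
tcp_pos: [0.3253, 0.4316, 0.1468]
eef_rot: [-57.8, 90.0, 63.3]
contact_force: [1.5, 0.5, 0.1]
gripper_width: 0.0874
t 1.5 tcp [325.3 431.6 146.8] jawyaw -148.87 width 0.0874 F [1.5 0.5 0.1] j [ 74.  12. -23.   0. -55. -43.]
roll rad 0.0006 (alt 3.142 ) trans after roll [ 0.0467  0.0087 -0.179 ]  before [ 0.0467  0.0088 -0.179 ]
```

```bash
python3 -m creep '{"jaw":[-1,-1,-1,-1,-1,-1,-1,-1,-1,-1],"translation":[[0.006,0.001,-0.03],[0.006,0.001,-0.03],[0.006,0.001,-0.03],[0.006,0.001,-0.03],[0.006,0.002,-0.03],[0.006,0.003,-0.029],[0.005,0,0],[0,0,0],[0,0,0],[0,0,0]],"roll":[0,0,0,0,0,0,0,0,0,0]}'; python3 go.py 410.3 273.9 10 31.1; python3 -c "
from h import *
c=snap('top','t2.png');d=snap('scene','s2.png')
m=masks(c);[print(x) for x in rectof(c,m['pale'],.03,roi=(90,225,260,310))]"
```

```text
time_s: 2.5
tcp_pos: [0.4095, 0.2762, 0.1059]
eef_rot: [-74.5, 90.0, 46.6]
contact_force: [0.4, 0.2, 0.5]
gripper_width: 0.0874
t 2.5 tcp [409.5 276.2 105.9] jawyaw -148.83 width 0.0874 F [0.4 0.2 0.5] j [ 57.  10. -31.   0. -49. -26.]
roll rad 0.0012 (alt 3.143 ) trans after roll [ 0.0959  0.0006 -0.0024]  before [ 0.0959  0.0006 -0.0024]
([232.4, 251.8], [448.7, 47.8], [448.4, 47.9], [74.7, 49.8], -87.9, np.float64(58.7))
([117.0, 245.0], [474.2, 361.4], [472.6, 361.7], [38.7, 18.3], 72.0, np.float64(19.5))
([191.2, 249.7], [455.6, 160.5], [455.8, 160.3], [74.4, 49.3], 57.1, np.float64(58.7))
```

View pics/s2.png

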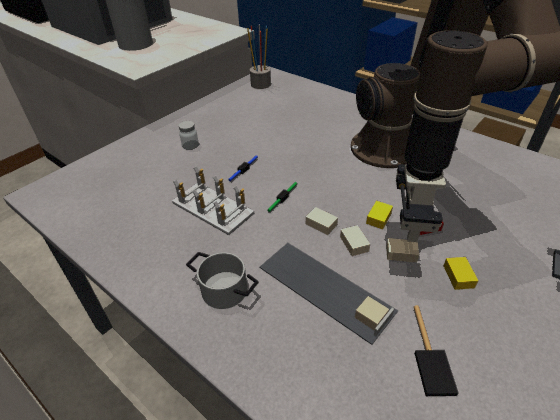

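Brick A is unmoved, still at (403,250), and the gripper is above it. Descending to grip.

```bash
python3 -m creep '{"jaw":[-1,-1,-1,-1,-1,-1,0.3,0.3,0.3,0.3],"translation":[[0.03,0,-0.0024],[0.03,0.0006,0],[0.025,0,0],[0.01,0,0],[0.0008,0,0],[0,0,0],[0,0,0],[0,0,0],[0,0,0],[0,0,0]],"roll":[0,0,0,0,0,0,0,0,0,0]}' 40; python3 go.py 624.4 242.2 60 178.2
```

```text
time_s: 3.6
tcp_pos: [0.4104, 0.2731, 0.0103]
eef_rot: [-66.0, 89.9, 55.2]
contact_force: [0.1, 0.3, -0.7]
gripper_width: 0.0608
t 3.6 tcp [410.4 273.1  10.3] jawyaw -148.89 width 0.0608 F [ 0.1  0.3 -0.7] j [ 57.  18. -37.   0. -35. -25.]
roll rad 0.5744 (alt 3.716 ) trans after roll [-0.0496 -0.2148 -0.0242]  before [-0.0496 -0.1672 -0.137 ]
```

```bash
python3 -m creep '{"jaw":[0.3,0.3,0.3,0.3,0.3,0.3,0.3,0.3,0.3,0.3],"translation":[[0,0,0],[0,0,0],[0,0,0],[0,0,0],[-0.01,0,0],[-0.02,0,0],[-0.02,0,0],[0,0,0],[0,0,0],[0,0,0]],"roll":[0,0,0,0,0,0,0,0.144,0.144,0.144]}' 40; python3 go.py 624.4 242.2 60 178.2
```

```text
time_s: 4.6
tcp_pos: [0.4101, 0.2728, 0.0603]
eef_rot: [-9.8, 90.0, 86.2]
contact_force: [-0.1, -0.2, -2.3]
gripper_width: 0.0499
t 4.6 tcp [410.1 272.8  60.3] jawyaw -173.99 width 0.0499 F [-0.1 -0.2 -2.3] j [ 57.  14. -34.  -0. -42. -51.]
roll rad 0.1363 (alt 3.278 ) trans after roll [ 0.0003 -0.2151 -0.0239]  before [ 0.0003 -0.2099 -0.0529]
```

```bash
python3 -m creep '{"jaw":[0.3,0.3,0.3,0.3,0.3,0.3,0.3,0.3,0.3,0.3],"translation":[[0,0,0],[0,-0.027,-0.004],[0,-0.027,-0.004],[0,-0.027,-0.004],[0,-0.027,-0.004],[0,-0.027,-0.004],[0,-0.027,-0.004],[0,-0.027,-0.004],[0,-0.026,-0.004],[0,0,0]],"roll":[0.1363,0,0,0,0,0,0,0,0,0]}'; python3 go.py 624.1 234 14 178.2
python3 -c "
from h import *
c=snap('scene','s3.png')
c=snap('top','t3.png')"
```

```text
time_s: 5.6
tcp_pos: [0.6269, 0.2346, 0.0595]
eef_rot: [-123.2, 90.0, -34.8]
contact_force: [-0.8, 0.5, -1.6]
gripper_width: 0.0497
t 5.6 tcp [626.9 234.6  59.5] jawyaw 178.45 width 0.0497 F [-0.8  0.5 -1.6] j [ 37.  28. -11.   0. -51. -39.]
roll rad 0.0044 (alt 3.146 ) trans after roll [ 0.0455  0.0028 -0.0007]  before [ 0.0455  0.0028 -0.0007]
```

View pics/s3.png

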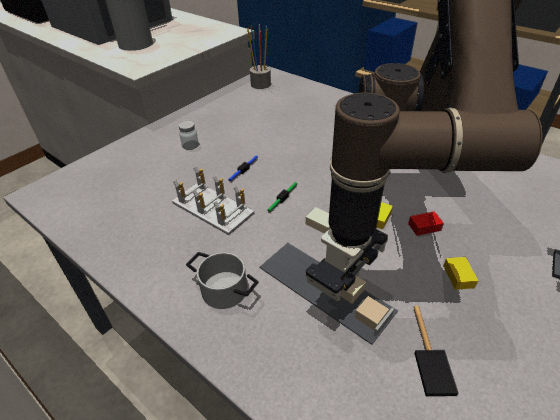

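Brick A is held at (345,285), just short of the end brick at (375,312). Lowering it.

```bash
python3 -m creep '{"jaw":[0.3,0.3,0.3,0.3,0.3,0.3,0.3,0.3,0.3,0.3],"translation":[[0.015,0.0028,0],[0.015,0,0],[0.01,0,0],[0.005,0,0],[0,0,0],[0,0,0.003],[0,0,0.002],[0,0,0.001],[0,0,0],[0,0,0]],"roll":[0.0044,0,0,0,0,0,0,0,0,0]}'; python3 go.py 624.4 243.7 14 178.2
```

```text
time_s: 6.7
tcp_pos: [0.6218, 0.2416, 0.0148]
eef_rot: [179.0, 90.0, -92.7]
contact_force: [0.1, -0.2, -2.4]
gripper_width: 0.0496
t 6.7 tcp [621.8 241.6  14.8] jawyaw 178.3 width 0.0496 F [ 0.1 -0.2 -2.4] j [ 38.  31. -14.   0. -46. -40.]
roll rad 0.0018 (alt 3.143 ) trans after roll [ 0.0008 -0.0026  0.0022]  before [ 0.0008 -0.0026  0.0022]
```

```bash
python3 -m creep '{"jaw":[0.3,0.3,0.3,0.3,0.3,0.3,0.3,0.3,0.3,0.3],"translation":[[0,-0.0025,0],[0,0,0],[0,0,0.001],[0,0,0.001],[0,0,0],[0,0,0],[0,0,0],[0,0,0],[0,0,0],[0,0,0]],"roll":[0,0,0,0,0,0,0,0,0,0]}'; python3 go.py 624.4 243.7 14 178.2
```

```text
time_s: 7.7
tcp_pos: [0.6243, 0.2434, 0.0148]
eef_rot: [-176.4, 90.0, -88.1]
contact_force: [0.2, 0.4, -1.9]
gripper_width: 0.0496
t 7.7 tcp [624.3 243.4  14.8] jawyaw 178.3 width 0.0496 F [ 0.2  0.4 -1.9] j [ 38.  31. -13.   0. -46. -40.]
roll rad 0.0017 (alt 3.143 ) trans after roll [ 0.0008 -0.0001  0.0003]  before [ 0.0008 -0.0001  0.0003]
```

```bash
python3 -m creep '{"jaw":[0.3,0.3,0.3,0.3,0.3,0.3,0.3,0.3,0.3,0.3],"translation":[[0,0,0.0005],[0,0,0.0005],[0,0,0.0005],[0,0,0.0005],[0,0,0.0005],[0,0,0],[0,0,0],[0,0,0],[0,0,0],[0,0,0]],"roll":[0,0,0,0,0,0,0,0,0,0]}'; python3 go.py 624.4 243.7 14 178.2
```

```text
time_s: 8.7
tcp_pos: [0.6242, 0.244, 0.0147]
eef_rot: [155.3, 89.8, -116.5]
contact_force: [2.7, -9.4, -0.2]
gripper_width: 0.0498
t 8.7 tcp [624.2 244.   14.7] jawyaw 178.27 width 0.0498 F [ 2.7 -9.4 -0.2] j [ 38.  31. -13.   0. -46. -40.]
roll rad 0.0012 (alt 3.143 ) trans after roll [ 0.0007 -0.0002 -0.0003]  before [ 0.0007 -0.0002 -0.0003]
```

```bash
python3 -m creep '{"jaw":[0.3,-0.5,-0.5,-0.5,-0.5,-0.5,-0.5,-1,-1,-1],"translation":[[0.0006,0,0],[0,0,0],[0,0,0],[0,0,0],[0,0,0],[-0.03,0,0],[-0.04,0,0],[-0.03,0,0],[0,0.04,0],[0,0.04,0]],"roll":[0,0,0,0,0,0,0,0,0.136,0.136]}'; python3 go.py 455.6 160.4 110 147
python3 -c "
from h import *
c=snap('scene','s4.png')
c=snap('top','t4.png')"
```

```text
time_s: 9.7
tcp_pos: [0.5449, 0.2539, 0.1151]
eef_rot: [-26.0, 89.9, 46.3]
contact_force: [-1.6, 0.9, -0.6]
gripper_width: 0.0836
t 9.7 tcp [544.9 253.9 115.1] jawyaw 162.32 width 0.0836 F [-1.6  0.9 -0.6] j [ 44.  19. -17.  -0. -54. -61.]
roll rad 0.2674 (alt 3.409 ) trans after roll [ 0.0048  0.0239 -0.1271]  before [ 0.0048  0.0567 -0.1162]
```

View pics/s4.png

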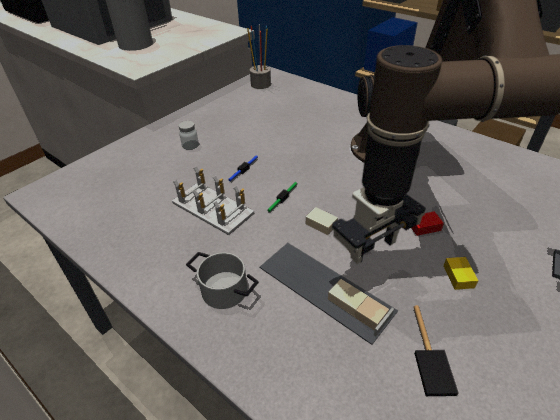

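View pics/t4.png

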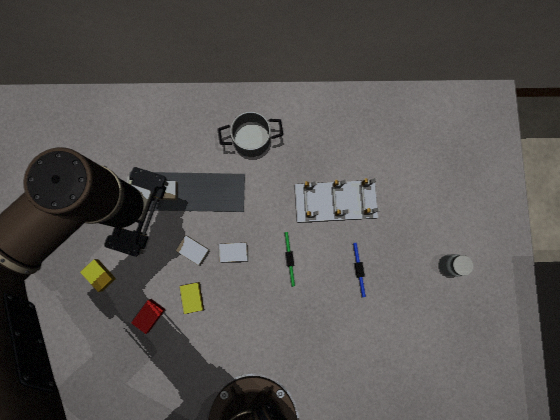

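The first brick butts the end brick (scene ~(350,297)), and B at (193,250) is unmoved. Going to B.

```bash
python3 -m creep '{"jaw":[-1,-1,-1,-1,-1,-1,-1,-1,-1,-1],"translation":[[0,0,0],[0,0,0],[0,0.006,-0.032],[0,0.006,-0.032],[0,0.006,-0.032],[0,0.006,-0.031],[0,0,0],[0,0,0],[0,0,0],[0,0,0]],"roll":[0.134,0.1334,0,0,0,0,0,0,0,0]}'; python3 -c "
from h import *
c=snap('scene','s5.png')
"; python3 go.py 455.6 160.4 10 147
```

```text
time_s: 10.8
tcp_pos: [0.457, 0.1604, 0.1141]
eef_rot: [-41.8, 90.0, 15.6]
contact_force: [-0.4, -0.2, 0.6]
gripper_width: 0.0878
t 10.85 tcp [456.9 160.3 114. ] jawyaw 147.42 width 0.0875 F [0.4 0.5 0.4] j [ 43.   9. -32.   0. -49. -75.]
roll rad 0.0073 (alt 3.149 ) trans after roll [ 0.104   0.0011 -0.0006]  before [ 0.104   0.0011 -0.0006]
```

View pics/s5.png

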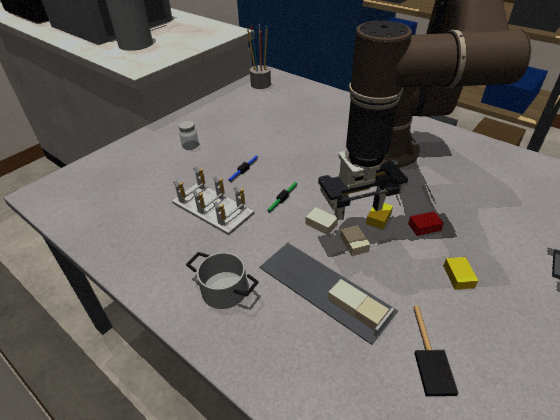

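```bash
python3 -m creep '{"jaw":[-1,-1,-1,-1,-1,0.3,0.3,0.3,0.3,0.3],"translation":[[0.03,0.001,-0.0006],[0.03,0,0],[0.03,0,0],[0.014,0,0],[0,0,0],[0,0,0],[0,0,0],[0,0,0],[0,0,0],[0,0,0]],"roll":[0.007,0,0,0,0,0,0,0,0,0]}' 40; python3 go.py 622 155 60 178.2
```

```text
time_s: 11.85
tcp_pos: [0.4554, 0.16, 0.0107]
eef_rot: [-15.1, 89.9, 41.9]
contact_force: [0.4, 0.1, -0.0]
gripper_width: 0.053
t 11.85 tcp [455.4 160.   10.7] jawyaw 146.99 width 0.053 F [ 0.4  0.1 -0. ] j [ 43.  18. -38.   0. -34. -76.]
roll rad -0.5447 (alt 2.597 ) trans after roll [-0.0491 -0.1667  0.0003]  before [-0.0491 -0.1424  0.0866]
```

```bash
python3 -m creep '{"jaw":[0.3,0.3,0.3,0.3,0.3,0.3,0.3,0.3,0.3,0.3],"translation":[[0,0,0],[0,0,0],[0,0,0],[-0.01,0,0],[-0.02,0,0],[-0.02,0,0],[0,0,0],[0,0,0],[0,0,0],[0,0,0]],"roll":[0,0,0,0,0,0,-0.136,-0.136,-0.136,-0.136]}' 40; python3 go.py 621.7 155 60 178.2
```

```text
time_s: 12.85
tcp_pos: [0.455, 0.1596, 0.0606]
eef_rot: [49.0, 90.0, 137.5]
contact_force: [0.4, -0.6, -0.9]
gripper_width: 0.0495
t 12.85 tcp [455.  159.6  60.6] jawyaw 178.48 width 0.0495 F [ 0.4 -0.6 -0.9] j [ 43.  13. -35.  -0. -42. -44.]
roll rad 0.0048 (alt 3.146 ) trans after roll [ 0.0006 -0.1668  0.0006]  before [ 0.0006 -0.1668 -0.0002]
```

```bash
python3 -m creep '{"jaw":[0.3,0.3,0.3,0.3,0.3,0.3,0.3,0.3,0.3,0.3],"translation":[[0,-0.028,0],[0,-0.028,0],[0,-0.028,0],[0,-0.028,0],[0,-0.028,0],[0,-0.0265,0.003],[0,0,0],[0,0,0],[0.012,0,0],[0.012,0,0]],"roll":[0.005,0,0,0,0,0,0,0,0,0]}' 40; python3 go.py 621.9 158.5 14.7 178.2
```

```text
time_s: 13.85
tcp_pos: [0.6209, 0.1568, 0.0357]
eef_rot: [-20.7, 90.0, 67.2]
contact_force: [-0.2, -0.6, -1.9]
gripper_width: 0.0498
t 13.85 tcp [620.9 156.8  35.7] jawyaw 177.89 width 0.0498 F [-0.2 -0.6 -1.9] j [ 32.  27. -16.  -0. -46. -34.]
roll rad -0.0054 (alt 3.136 ) trans after roll [ 0.021  -0.001   0.0017]  before [ 0.021  -0.001   0.0018]
```

```bash
python3 -m creep '{"jaw":[0.3,0.3,0.3,0.3,0.3,0.3,0.3,0.3,0.3,0.3],"translation":[[0.01,-0.001,0],[0.01,0,0.002],[0.001,0,0],[0,0,0],[0,0,0.002],[0,0,0.002],[0,0,0.002],[0,0,0.001],[0,0,0],[0,0,0]],"roll":[-0.005,0,0,0,0,0,0,0,0,0]}' 40; python3 go.py 622.1 169 14.7 178.2
```

```text
time_s: 14.85
tcp_pos: [0.6229, 0.1657, 0.0152]
eef_rot: [-34.6, 90.0, 53.5]
contact_force: [-0.3, 0.6, -0.9]
gripper_width: 0.0498
t 14.85 tcp [622.9 165.7  15.2] jawyaw 178.16 width 0.0498 F [-0.3  0.6 -0.9] j [ 32.  29. -17.  -0. -44. -34.]
roll rad -0.0006 (alt 3.141 ) trans after roll [0.0005 0.0009 0.0033]  before [0.0005 0.0009 0.0033]
```

```bash
python3 -m creep '{"jaw":[0.3,0.3,0.3,0.3,0.3,0.3,0.3,0.3,0.3,0.3],"translation":[[0,0.0008,0.001],[0,0,0.001],[0,0,0.0005],[0,0,0.0005],[0,0,0.0005],[0,0,0],[0,0,0],[0,0,0],[0,0,0],[0,0,0]],"roll":[0,0,0,0,0,0,0,0,0,0]}' 40; python3 go.py 622.1 169 14.7 178.2
```

```text
time_s: 15.85
tcp_pos: [0.6222, 0.1692, 0.0152]
eef_rot: [83.4, 90.0, 171.6]
contact_force: [-0.6, -0.4, -1.2]
gripper_width: 0.05
t 15.85 tcp [622.2 169.2  15.2] jawyaw 178.16 width 0.05 F [-0.6 -0.4 -1.2] j [ 33.  29. -17.  -0. -44. -34.]
roll rad -0.0008 (alt 3.141 ) trans after roll [ 0.0005  0.0001 -0.0002]  before [ 0.0005  0.0001 -0.0002]
```

```bash
python3 -m creep '{"jaw":[0.3,0.3,0.3,0.3,0.3,0.3,0.3,0.3,0.3,0.3],"translation":[[0,0,0.0005],[0,0,0.0005],[0,0,0.0005],[0,0,0.0005],[0,0,0],[0,0,0],[0,0,0],[0,0,0],[0,0,0],[0,0,0]],"roll":[0,0,0,0,0,0,0,0,0,0]}' 40; python3 go.py 622.1 169 14.7 178.2
```

```text
time_s: 16.85
tcp_pos: [0.6222, 0.1699, 0.0152]
eef_rot: [153.1, 89.9, -118.7]
contact_force: [2.6, -5.6, 0.0]
gripper_width: 0.0494
t 16.85 tcp [622.2 169.9  15.2] jawyaw 178.12 width 0.0494 F [ 2.6 -5.6  0. ] j [ 33.  29. -17.   0. -44. -35.]
roll rad -0.0013 (alt 3.14 ) trans after roll [ 0.0005  0.     -0.0009]  before [ 0.0005  0.     -0.0009]
```

```bash
python3 -m creep '{"jaw":[0.3,0.3,-0.5,-0.5,-0.5,-0.5,-0.5,-0.5,-1,-1],"translation":[[0,0,0.0005],[0.0008,0,0],[0,0,0],[0,0,0],[0,0,0],[0,0,0],[-0.03,0,0],[-0.04,0,0],[-0.03,0,0],[0,0.03,-0.02]],"roll":[0,0,0,0,0,0,0,0,0,0]}' 40; python3 go.py 448.7 47.7 110 2.2
python3 -c "
from h import *
c=snap('scene','s6.png')
c=snap('top','t6.png')
m=masks(c);[print(x) for x in rectof(c,m['pale'],.03,roi=(90,165,260,310))]"
```

```text
time_s: 17.85
tcp_pos: [0.5969, 0.1556, 0.1192]
eef_rot: [-67.4, 89.4, 20.9]
contact_force: [-1.1, -0.3, -0.5]
gripper_width: 0.0766
t 17.85 tcp [596.9 155.6 119.2] jawyaw 178.29 width 0.0766 F [-1.1 -0.3 -0.5] j [ 33.  20. -16.   0. -54. -35.]
roll rad -0.0682 (alt 3.073 ) trans after roll [ 0.0074  0.1523 -0.1022]  before [ 0.0074  0.145  -0.1123]
([232.3, 251.7], [449.3, 48.2], [448.7, 48.2], [75.5, 51.2], -87.8, np.float64(59.9))
([120.7, 242.3], [476.8, 351.1], [480.8, 350.5], [37.8, 29.6], -8.3, np.float64(20.4))
([150.8, 226.1], [517.4, 272.3], [520.0, 274.6], [63.2, 48.0], -2.6, np.float64(34.5))
([235.0, 218.3], [540.6, 42.1], [542.5, 38.6], [46.3, 26.0], -70.4, np.float64(21.9))
```

View pics/t6.png

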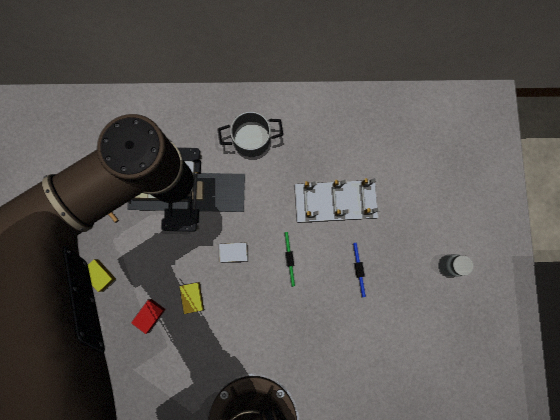

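View pics/s6.png

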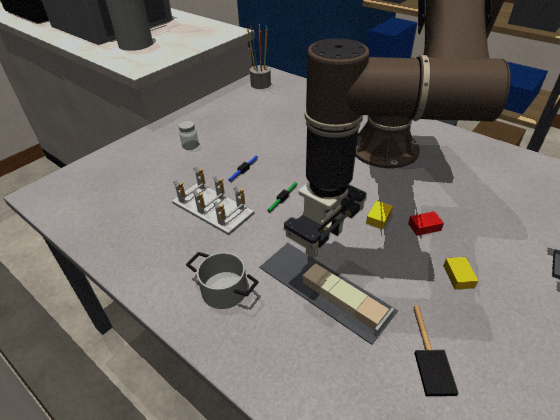

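Two bricks are down in line, from (318,275) to (375,312). C is unmoved at top (233,252). Going to C.

```bash
python3 -m creep '{"jaw":[-1,-1,-1,-1,-1,-1,-1,-1,-1,-1],"translation":[[0,0,0],[0,0.025,-0.017],[0,0.025,-0.017],[0,0.025,-0.017],[0,0.026,-0.017],[0,0.026,-0.017],[0,0.025,-0.017],[0,0,0],[0,0,0],[0,0,0]],"roll":[-0.0682,0,0,0,0,0,0,0,0,0]}' 40; python3 go.py 449 47.9 10 2.2
```

```text
time_s: 18.95
tcp_pos: [0.4444, 0.0458, 0.1146]
eef_rot: [-71.8, 89.9, 20.3]
contact_force: [-0.7, -0.9, 0.5]
gripper_width: 0.0877
t 18.95 tcp [444.4  45.8 114.6] jawyaw -177.91 width 0.0877 F [-0.7 -0.9  0.5] j [ 31.   5. -36.   0. -49. -29.]
roll rad -0.0019 (alt 3.14 ) trans after roll [ 0.1046 -0.0046  0.0019]  before [ 0.1046 -0.0046  0.0019]
```

```bash
python3 -m creep '{"jaw":[-1,-1,-1,-1,-1,0.3,0.3,0.3,0.3,0.3],"translation":[[0.02,-0.0046,0.0019],[0.03,0,0],[0.03,0,0],[0.02,0,0],[0.0045,0,0],[0,0,0],[0,0,0],[0,0,0],[0,0,0],[0,0,0]],"roll":[0,0,0,0,0,0,0,0,0,0]}' 40; python3 go.py 619.5 83 60 178.2
```

```text
time_s: 19.95
tcp_pos: [0.4484, 0.0475, 0.0105]
eef_rot: [-61.2, 89.9, 30.9]
contact_force: [1.1, -0.2, 1.0]
gripper_width: 0.0532
t 19.95 tcp [448.4  47.5  10.5] jawyaw -177.93 width 0.0532 F [ 1.1 -0.2  1. ] j [ 31.  15. -42.   0. -32. -29.]
roll rad 0.0675 (alt 3.209 ) trans after roll [-0.0492 -0.17    0.0409]  before [-0.0492 -0.1723  0.0293]
```

```bash
python3 -m creep '{"jaw":[0.3,0.3,0.3,0.3,0.3,0.3,0.3,0.3,0.3,0.3],"translation":[[0,0,0],[0,0,0],[0,0,0],[-0.01,0,0],[-0.02,0,0],[-0.02,0,0],[0,0,0],[0,0,0],[0,0,0],[0,0,0]],"roll":[0,0,0,0,0,0,0.0715,0,0,0]}' 40; python3 go.py 619.5 83 60 178.2
```

```text
time_s: 20.95
tcp_pos: [0.4476, 0.0471, 0.0596]
eef_rot: [118.2, 89.9, -153.8]
contact_force: [-0.6, -0.1, -1.9]
gripper_width: 0.0499
t 20.95 tcp [447.6  47.1  59.6] jawyaw 178.04 width 0.0499 F [-0.6 -0.1 -1.9] j [ 31.  10. -39.  -0. -40. -33.]
roll rad -0.0027 (alt 3.139 ) trans after roll [-0.0006 -0.1707  0.0413]  before [-0.0006 -0.1706  0.0418]
```

```bash
python3 -m creep '{"jaw":[0.3,0.3,0.3,0.3,0.3,0.3,0.3,0.3,0.3,0.3],"translation":[[0,-0.028,0.007],[0,-0.028,0.007],[0,-0.028,0.007],[0,-0.029,0.007],[0,-0.029,0.007],[0,-0.029,0.0065],[0,0,0],[0,0,0],[0.012,0,0],[0.012,0,0]],"roll":[-0.002,0,0,0,0,0,0,0,0,0]}' 40; python3 go.py 619.7 84 14.7 178.2
```

```text
time_s: 21.95
tcp_pos: [0.6194, 0.0829, 0.035]
eef_rot: [64.9, 90.0, 153.0]
contact_force: [-0.7, -0.4, -2.0]
gripper_width: 0.0497
t 21.95 tcp [619.4  82.9  35. ] jawyaw 178.1 width 0.0497 F [-0.7 -0.4 -2. ] j [ 25.  26. -18.  -0. -45. -27.]
roll rad -0.0018 (alt 3.14 ) trans after roll [ 0.0203 -0.0002  0.0011]  before [ 0.0203 -0.0002  0.0011]
```

```bash
python3 -m creep '{"jaw":[0.3,0.3,0.3,0.3,0.3,0.3,0.3,0.3,0.3,0.3],"translation":[[0.01,0,0],[0.01,0,0],[0.0004,0,0],[0,0,0],[0,0,0.003],[0,0,0.002],[0,0,0.002],[0,0,0.002],[0,0,0],[0,0,0]],"roll":[-0.002,0,0,0,0,0,0,0,0,0]}' 40; python3 go.py 619.9 94.9 14.7 178.2
```

```text
time_s: 22.95
tcp_pos: [0.6206, 0.0921, 0.0155]
eef_rot: [-44.2, 90.0, 44.0]
contact_force: [-0.2, 0.9, -2.5]
gripper_width: 0.05
t 22.95 tcp [620.6  92.1  15.5] jawyaw 178.21 width 0.05 F [-0.2  0.9 -2.5] j [ 26.  28. -19.  -0. -43. -28.]
roll rad 0.0001 (alt 3.142 ) trans after roll [0.0008 0.0008 0.0028]  before [0.0008 0.0008 0.0028]
```

```bash
python3 -m creep '{"jaw":[0.3,0.3,0.3,0.3,0.3,0.3,0.3,0.3,0.3,0.3],"translation":[[0,0.0007,0.001],[0,0,0.001],[0,0,0.0005],[0,0,0.0005],[0,0,0.0005],[0,0,0.0005],[0,0,0],[0,0,0],[0,0,0],[0,0,0]],"roll":[0,0,0,0,0,0,0,0,0,0]}' 40; python3 go.py 619.9 94.9 14.7 178.2
```

```text
time_s: 23.95
tcp_pos: [0.6198, 0.0945, 0.0155]
eef_rot: [153.1, 89.9, -118.7]
contact_force: [0.7, -6.9, -0.7]
gripper_width: 0.0497
t 23.95 tcp [619.8  94.5  15.5] jawyaw 178.17 width 0.0497 F [ 0.7 -6.9 -0.7] j [ 27.  28. -19.   0. -43. -28.]
roll rad -0.0005 (alt 3.141 ) trans after roll [ 0.0008 -0.0001  0.0004]  before [ 0.0008 -0.0001  0.0004]
```

```bash
python3 -m creep '{"jaw":[0.3,0.3,0.3,-0.5,-0.5,-0.5,-0.5,-0.5,-0.5,-1],"translation":[[0,0,0.0006],[0,0,0.0006],[0.001,0,0],[0,0,0],[0,0,0],[0,0,0],[0,0,0],[-0.03,0,0],[-0.04,0,0],[-0.03,0,0]],"roll":[0,0,0,0,0,0,0,0,0,0]}' 40; python3 go.py 427.5 -108 110 96.7
```

```text
time_s: 24.95
tcp_pos: [0.6206, 0.0977, 0.1166]
eef_rot: [-78.4, 89.9, 9.9]
contact_force: [0.9, 0.1, -0.6]
gripper_width: 0.0694
t 24.95 tcp [620.6  97.7 116.6] jawyaw 178.24 width 0.0694 F [ 0.9  0.1 -0.6] j [ 27.  21. -14.   0. -55. -29.]
roll rad 1.4232 (alt 4.565 ) trans after roll [ 0.0063 -0.1817 -0.2157]  before [ 0.0063  0.1867 -0.2115]
```

```bash
python3 -m creep '{"jaw":[-1,-1,-1,-1,-1,-1,-1,-1,-1,-1],"translation":[[0,0.0267,-0.0302],[0,0.0267,-0.0302],[0,0.0267,-0.0302],[0,0.0267,-0.0302],[0,0.0267,-0.0302],[0,0.0267,-0.0302],[0,0.0267,-0.0302],[0,0,0],[0,0,0],[0,0,0]],"roll":[0,0,0,0,0,0,0,0.142,0.142,0.142]}' 40; python3 go.py 427.5 -108 110 96.7
python3 -c "
from h import *
c=snap('scene','s7.png')
d=snap('top','t7.png')
zoom(c,240,220,410,350,4.5,'s7z.png'); zoom(d,110,160,270,230,4.8,'t7z.png')
print('far',edge(d,.034,(131,245),(174,186),0,True))
"
```

```text
time_s: 25.95
tcp_pos: [0.4267, -0.1083, 0.1149]
eef_rot: [-49.8, 89.9, 13.7]
contact_force: [-0.6, -0.0, -0.6]
gripper_width: 0.0876
t 25.95 tcp [ 426.7 -108.3  114.9] jawyaw 153.44 width 0.0876 F [-0.6 -0.  -0.6] j [ 12.   4. -37.  -0. -49. -38.]
roll rad 0.9903 (alt 4.132 ) trans after roll [0.0049 0.0002 0.0008]  before [ 0.0049 -0.0006  0.0006]
far (array([647. , 172.6]), np.float32(87.97), 0.37)
```

View pics/s7z.png

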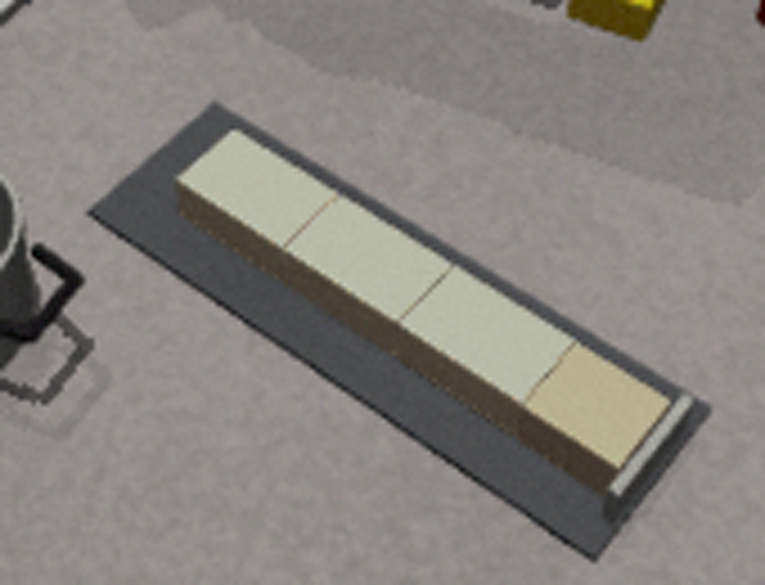

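View pics/t7.png

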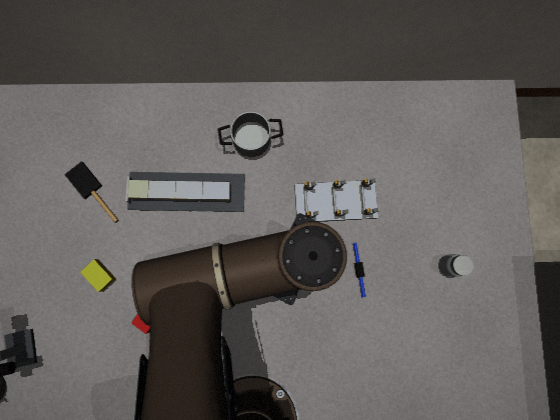

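The row is straight and shows only hairline joints: zoomed seams at (310,220), (425,290) and (550,370). Now the green rod.

```bash
python3 -m creep '{"jaw":[-1,-1,-1,-1,-1,-1,-1,-1,-1,-1],"translation":[[0,0,0],[0,0,0],[0,0,0],[0,0,0],[0,0,0],[0,0,0],[0,0,0],[0.02,0,0.0008],[0.03,0,0],[0,0,0]],"roll":[0.142,0.142,0.142,0.142,0.142,0.142,0.141,0,0,0]}' 40; python3 go.py 427.8 -108.1 2.5 96.4; python3 -c "
from h import *
c=snap('scene','s8.png'); zoom(c,200,130,400,280,3.8,'s8z.png')"
```

```text
time_s: 27.05
tcp_pos: [0.4251, -0.1081, 0.062]
eef_rot: [177.4, 89.7, -175.5]
contact_force: [-0.4, -1.1, 0.6]
gripper_width: 0.0878
t 27.05 tcp [ 425.1 -108.1   62. ] jawyaw 97.1 width 0.0878 F [-0.4 -1.1  0.6] j [ 12.   9. -40.  -0. -41. -94.]
roll rad 0.0122 (alt 3.154 ) trans after roll [ 0.0595 -0.0003  0.003 ]  before [ 0.0595 -0.0003  0.003 ]
```

View pics/s8z.png

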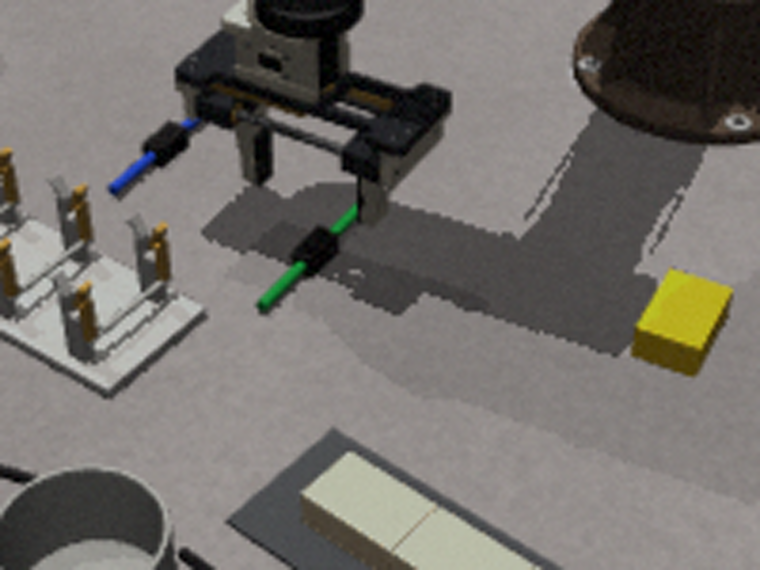

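The green rod's sleeve, at zoom (315,250), sits between the fingers. Descending.

```bash
python3 -m creep '{"jaw":[-1,-1,-1,-1,-1,-1,-0.2,0.2,0.8,0.8],"translation":[[0.02,0,0.003],[0.02,0,0],[0.012,0,0],[0.005,0,0],[0.002,0,0],[0,0,0],[0,0,0],[0,0,0],[0,0,0],[0,0,0]],"roll":[0.0122,0,0,0,0,0,0,0,0,0]}' 40; python3 go.py 427.8 -108.1 2.5 96.4
```

```text
time_s: 28.1
tcp_pos: [0.4305, -0.1077, 0.0057]
eef_rot: [2.5, 90.0, 8.7]
contact_force: [0.4, -0.2, 0.9]
gripper_width: 0.0613
t 28.1 tcp [ 430.5 -107.7    5.7] jawyaw 96.2 width 0.0613 F [ 0.4 -0.2  0.9] j [ 12.  15. -43.   0. -31. -95.]
roll rad -0.0034 (alt 3.138 ) trans after roll [ 0.0032 -0.0001 -0.0028]  before [ 0.0032 -0.0001 -0.0028]
```

```bash
python3 -m creep '{"jaw":[0.8,0.8,0.8,0.8,0.8,0.8,0.8,0.8,0.8,0.8],"translation":[[0,0,0],[0,0,0],[0,0,0],[0,0,0],[0,0,0],[0,0,0],[0,0,0],[-0.01,0,0],[-0.02,0,0],[-0.03,0,0]],"roll":[0,0,0,0,0,0,0,0,0,0]}' 40; python3 go.py 586.1 -164.5 130 92.7
```

```text
time_s: 29.1
tcp_pos: [0.4291, -0.1079, 0.0656]
eef_rot: [-177.3, 89.8, -171.1]
contact_force: [1.5, -0.9, -0.7]
gripper_width: 0.0196
t 29.1 tcp [ 429.1 -107.9   65.6] jawyaw 96.19 width 0.0196 F [ 1.5 -0.9 -0.7] j [ 12.   9. -40.  -0. -41. -95.]
roll rad 0.0609 (alt 3.202 ) trans after roll [-0.0649 -0.0639  0.1539]  before [-0.0649 -0.0732  0.1497]
```

```bash
python3 -m creep '{"jaw":[0.8,0.8,0.8,0.8,0.8,0.8,0.8,0.8,0.8,0.8],"translation":[[-0.03,0,0],[-0.03,0,0],[0,-0.0107,0.0257],[0,-0.0107,0.0257],[0,-0.0107,0.0257],[0,-0.0107,0.0257],[0,-0.0107,0.0257],[0,-0.0107,0.0257],[0,0,0],[0,0,0]],"roll":[0.03,0.031,0,0,0,0,0,0,0,0]}' 40; python3 go.py 587.5 -164.5 125 92.7
python3 -c "
from h import *
c=snap('scene','s9.png'); zoom(c,140,100,340,250,3.8,'s9z.png')
d=snap('top','t9.png'); zoom(d,270,140,400,240,5,'t9z.png')"
```

```text
time_s: 30.1
tcp_pos: [0.5871, -0.1647, 0.1253]
eef_rot: [169.9, 89.9, 172.6]
contact_force: [-0.5, 0.3, -0.4]
gripper_width: 0.0195
t 30.1 tcp [ 587.1 -164.7  125.3] jawyaw 92.67 width 0.0195 F [-0.5  0.3 -0.4] j [  3.  19. -15.  -0. -55. -90.]
roll rad -0.0006 (alt 3.141 ) trans after roll [0.0003 0.0002 0.0004]  before [0.0003 0.0002 0.0004]
```

View pics/s9z.png

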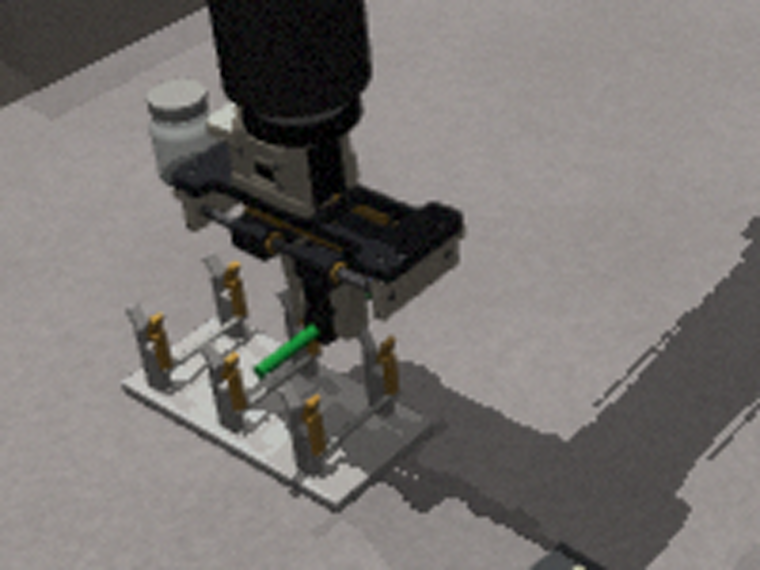

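View pics/t9z.png

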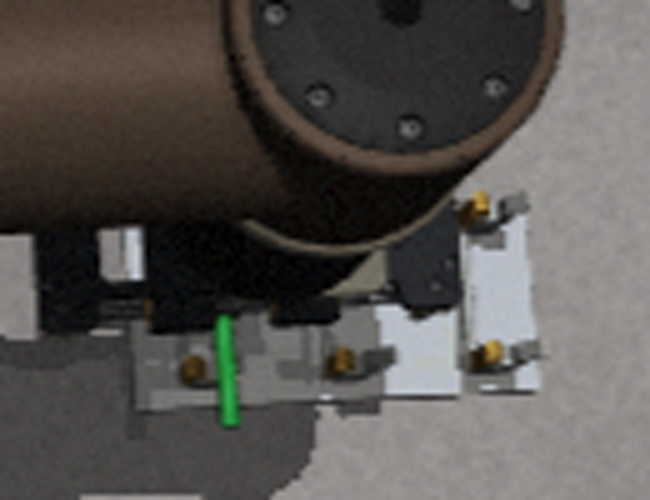

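```bash
python3 -c "
from h import *
c=capture('top'); 
im=cv2.imread('pics/top0.png'); cv2.imwrite('pics/z.png',cv2.resize(im[170:230,290:390],None,fx=8,fy=8,interpolation=cv2.INTER_CUBIC))
im=cv2.imread('pics/scene0.png'); cv2.imwrite('pics/z2.png',cv2.resize(im[160:235,165:260],None,fx=8,fy=8,interpolation=cv2.INTER_CUBIC))
m=masks(c); print(rectof(c,m['green'],.1298,20,roi=(300,180,340,240)))
d=capture('scene')
# predicted rod ends & axis vs top
for s in (-75,-40,-20): 
  p=(np.array([587.1-1.5,-164.7,129.8])+s*np.array([np.cos(np.radians(2.67)),np.sin(np.radians(2.67)),0]))/1000
  print(s,p.round(4),proj(c,p).round(1),proj(d,p).round(1))
"
```

```text
[([314.8, 213.9], [537.5, -168.1], [537.2, -168.1], [56.6, 10.7], 2.4, np.float64(22.7))]
-75 [ 0.5107 -0.1682  0.1298] [315.2 224.3] [246.2 169.2]
-40 [ 0.5456 -0.1666  0.1298] [314.1 210.5] [237.8 175.5]
-20 [ 0.5656 -0.1656  0.1298] [313.5 202.7] [232.9 179.2]
```

View pics/z.png

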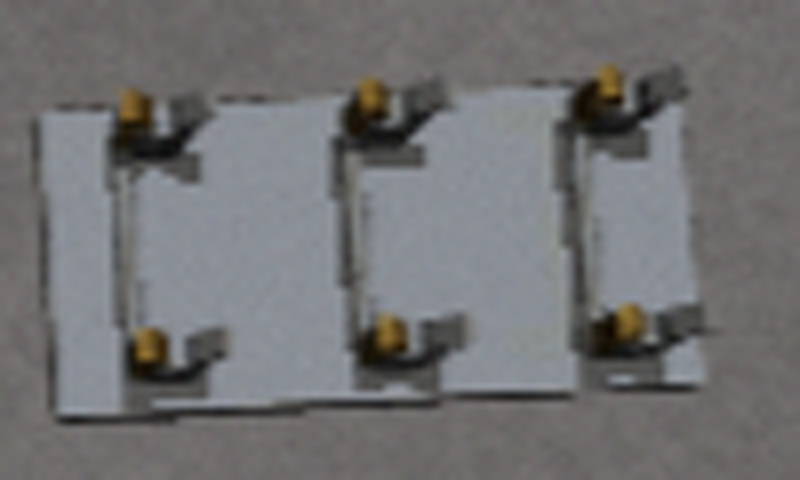

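View pics/z2.png

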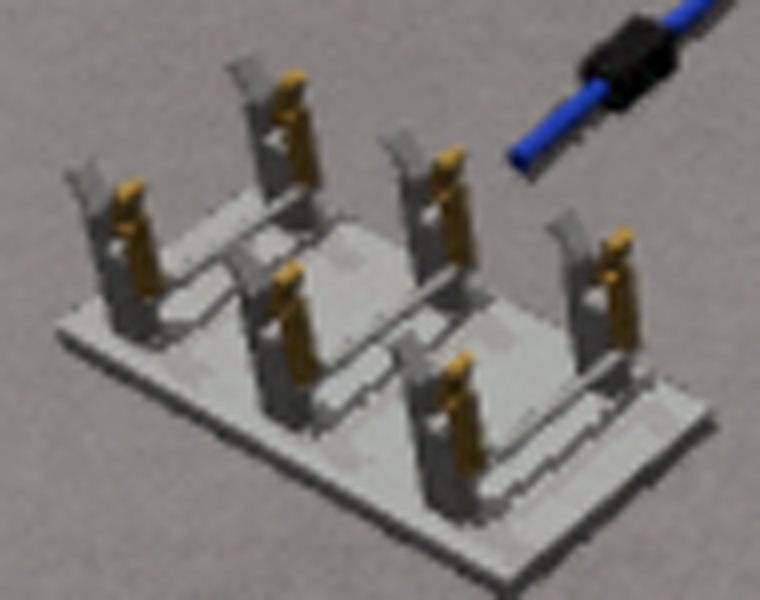

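```bash
python3 -c "
from h import *
c=capture('top')
u=cv2.resize(cv2.imread('pics/top0.png')[...,::-1],None,fx=4,fy=4,interpolation=cv2.INTER_LINEAR).astype(int)
m=(u[...,0]-u[...,2]>40)&(u[...,0]>110); m[:, :1160]=0;m[:,1560:]=0;m[:700]=0;m[900:]=0
for r in rectof(c,m,.088,3): print(r)
th=np.radians(2.7); ex=np.array([np.cos(th),np.sin(th)]);ey=np.array([-np.sin(th),np.cos(th)]); o=np.array([589.9,-244.4])
for n,uv in {'c1near prong in':(313.4,213.1),'c1near prong out':(318.6,212.3),'c1far in':(311,183.8),'c1far out':(316.3,182.5),'c2near in':(342.7,211.5),'c3near in':(373,210.5),'c3 out':(378,210)}.items():
  p=onz(c,uv,.086)[:2]*1000; print(n,p.round(1),'stand frame',[(round(float((p-o)@ex),1)),round(float((p-o)@ey),1)])
"
```

```text
([307.6, 212.4], [546.2, -154.3], [546.5, -154.6], [8.6, 4.6], -1.7, np.float64(5.2))
([337.9, 210.7], [550.0, -234.1], [550.1, -234.5], [8.0, 4.6], -2.3, np.float64(4.9))
([368.2, 209.0], [553.4, -315.0], [553.3, -314.6], [7.0, 6.0], 25.5, np.float64(5.4))
([305.5, 182.5], [626.6, -150.9], [626.5, -151.2], [8.8, 4.0], -1.6, np.float64(5.2))
([335.6, 180.8], [629.9, -231.3], [630.2, -231.5], [8.2, 4.7], -2.2, np.float64(5.3))
([365.6, 179.4], [632.7, -311.3], [633.0, -311.8], [9.1, 5.9], -8.4, np.float64(6.1))
c1near prong in [ 544.6 -170. ] stand frame [-41.7, 76.4]
c1near prong out [ 546.5 -183.8] stand frame [-40.5, 62.6]
c1far in [ 623.2 -166. ] stand frame [37.0, 76.7]
c1far out [ 626.6 -180.3] stand frame [39.7, 62.3]
c2near in [ 547.8 -247.5] stand frame [-42.2, -1.1]
c3near in [ 549.3 -327.8] stand frame [-44.5, -81.4]
c3 out [ 550.4 -341.2] stand frame [-44.0, -94.8]
```

```bash
python3 -m creep '{"jaw":[0.8,0.8,0.8,0.8,0.8,0.8,0.8,0.8,0.8,0.8],"translation":[[0.015,0.0006,0.0004],[0.015,0,0],[0.008,0,0],[0.004,0,0],[0.004,0,0],[0.004,0,0],[0,0,0],[0,0,0],[0,0,0],[0,0,0]],"roll":[0,0,0,0,0,0,0,0,0,0]}' 60; python3 go.py 587.5 -164 55.5 92.6
python3 -c "
from h import *
c=snap('scene','s10.png'); zoom(c,180,140,280,240,6,'s10z.png')"
```

```text
time_s: 31.35
tcp_pos: [0.588, -0.164, 0.0758]
eef_rot: [-2.5, 90.0, 0.2]
contact_force: [-0.4, 0.3, 0.1]
gripper_width: 0.0194
t 31.35 tcp [ 588.  -164.    75.8] jawyaw 92.7 width 0.0194 F [-0.4  0.3  0.1] j [  3.  22. -18.   0. -49. -90.]
roll rad 0.0018 (alt 3.143 ) trans after roll [ 0.0203  0.     -0.0005]  before [ 0.0203  0.     -0.0005]
```

View pics/s10z.png

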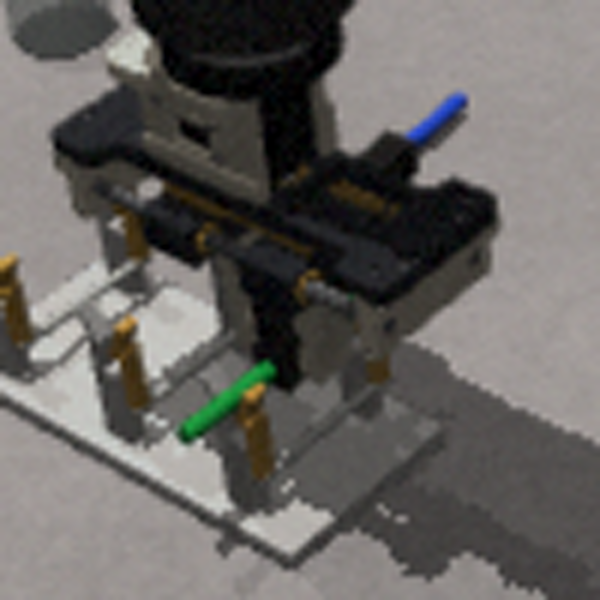

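The green rod is between the prong and the brass jaw at zoom (240,395), with no force yet. Pushing down.

```bash
python3 -m creep '{"jaw":[0.8,0.8,0.8,0.8,0.8,0.8,0.8,0.8,0.8,0.8],"translation":[[0.002,0,0],[0.002,0,0],[0.002,0,0],[0.002,0,0],[0.002,0,0],[0.002,0,0],[0.001,0,0],[0.001,0,0],[0,0,0],[0,0,0]],"roll":[0,0,0,0,0,0,0,0,0,0]}' 60; python3 go.py 587.5 -164 55.5 92.6
```

```text
time_s: 32.4
tcp_pos: [0.5873, -0.1638, 0.0609]
eef_rot: [166.9, 89.9, 169.6]
contact_force: [1.6, -2.5, -2.1]
gripper_width: 0.0195
t 32.4 tcp [ 587.3 -163.8   60.9] jawyaw 92.69 width 0.0195 F [ 1.6 -2.5 -2.1] j [  3.  23. -19.  -0. -48. -90.]
roll rad 0.0017 (alt 3.143 ) trans after roll [ 0.0054 -0.0002  0.0002]  before [ 0.0054 -0.0002  0.0002]
```

```bash
python3 -m creep '{"jaw":[0.8,0.8,0.8,0.8,0.8,0.8,0.8,0.8,0.8,0.8],"translation":[[0.002,0,0],[0.002,0,0],[0.001,0,0],[0.001,0,0],[0.0005,0,0],[0.0005,0,0],[0,0,0],[0,0,0],[0,0,0],[0,0,0]],"roll":[0,0,0,0,0,0,0,0,0,0]}' 60; python3 go.py 587.5 -164 55.5 92.6
```

```text
time_s: 33.4
tcp_pos: [0.5878, -0.1636, 0.0553]
eef_rot: [25.8, 90.0, 28.5]
contact_force: [-2.7, 1.2, 7.4]
gripper_width: 0.0198
t 33.4 tcp [ 587.8 -163.6   55.3] jawyaw 92.73 width 0.0198 F [-2.7  1.2  7.4] j [  3.  24. -20.  -0. -47. -90.]
roll rad 0.0023 (alt 3.144 ) trans after roll [-0.0002 -0.0004 -0.0003]  before [-0.0002 -0.0004 -0.0003]
```

```bash
python3 -m creep '{"jaw":[0.8,0.8,0.8,0.8,0.8,0.8,0.8,0.8,0.8,0.8],"translation":[[0.001,0,0],[0.001,0,0],[0.001,0,0],[0,0,0],[0,0,0],[0,0,0],[0,0,0],[0,0,0],[0,0,0],[0,0,0]],"roll":[0,0,0,0,0,0,0,0,0,0]}' 60; python3 go.py 587.5 -164 55.5 92.6
python3 -c "
from h import *
c=snap('scene','s11.png'); zoom(c,180,140,280,240,6,'s11z.png')"
```

```text
time_s: 34.4
tcp_pos: [0.5879, -0.1636, 0.055]
eef_rot: [-16.6, 89.9, -13.8]
contact_force: [-11.0, 5.3, 28.9]
gripper_width: 0.0198
t 34.4 tcp [ 587.9 -163.6   55. ] jawyaw 92.78 width 0.0198 F [-11.    5.3  28.9] j [  3.  24. -20.   0. -47. -90.]
roll rad 0.0031 (alt 3.145 ) trans after roll [-0.0005 -0.0004 -0.0004]  before [-0.0005 -0.0004 -0.0004]
```

View pics/s11z.png

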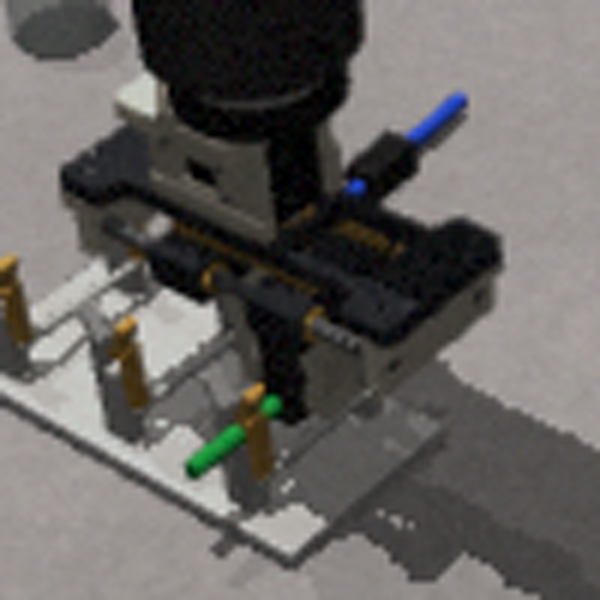

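Hard stop at tip z = 55.0, which matches the seated height. Backing off, releasing and lifting.

```bash
python3 -m creep '{"jaw":[0.8,0.1,0.1,0.1,0.1,0.1,0.1,0.1,0.1,0.1],"translation":[[-0.003,0,0],[0,0,0],[0,0,0],[0,0,0],[0,0,0],[0,0,0],[-0.01,0,0],[-0.03,0,0],[-0.04,0,0],[-0.02,0,0]],"roll":[0,0,0,0,0,0,0,0,0,0]}' 40; python3 go.py 395.1 -301.4 110 96.9
```

```text
time_s: 35.45
tcp_pos: [0.5893, -0.1643, 0.1587]
eef_rot: [-13.6, 89.8, -10.9]
contact_force: [0.3, 0.2, 0.1]
gripper_width: 0.0392
t 35.45 tcp [ 589.3 -164.3  158.7] jawyaw 92.74 width 0.0392 F [0.3 0.2 0.1] j [  3.  17. -13.   0. -59. -90.]
roll rad -0.0727 (alt 3.069 ) trans after roll [ 0.0479 -0.1127 -0.2094]  before [ 0.0479 -0.1276 -0.2007]
```

```bash
python3 -m creep '{"jaw":[-1,-1,-1,-1,-1,-1,-1,-1,-1,-1],"translation":[[0,0,0],[0.007,-0.016,-0.03],[0.007,-0.016,-0.03],[0.007,-0.016,-0.03],[0.007,-0.016,-0.03],[0.007,-0.016,-0.03],[0.007,-0.016,-0.03],[0.005,-0.0165,-0.0295],[0,0,0],[0,0,0]],"roll":[-0.0727,0,0,0,0,0,0,0,0,0]}' 40; python3 go.py 395.1 -300.9 2.5 96.9
python3 -c "
from h import *
c=snap('scene','s12.png'); zoom(c,170,120,310,240,5,'s12z.png'); d=snap('top','t12.png')"
```

```text
time_s: 36.45
tcp_pos: [0.3931, -0.3013, 0.1082]
eef_rot: [-31.8, 89.9, -25.0]
contact_force: [0.5, -0.1, -0.1]
gripper_width: 0.0877
t 36.45 tcp [ 393.1 -301.3  108.2] jawyaw 96.79 width 0.0877 F [ 0.5 -0.1 -0.1] j [-15.  10. -31.   0. -49. -69.]
roll rad -0.0019 (alt 3.14 ) trans after roll [0.1057 0.0002 0.0019]  before [0.1057 0.0002 0.0019]
```

View pics/s12z.png

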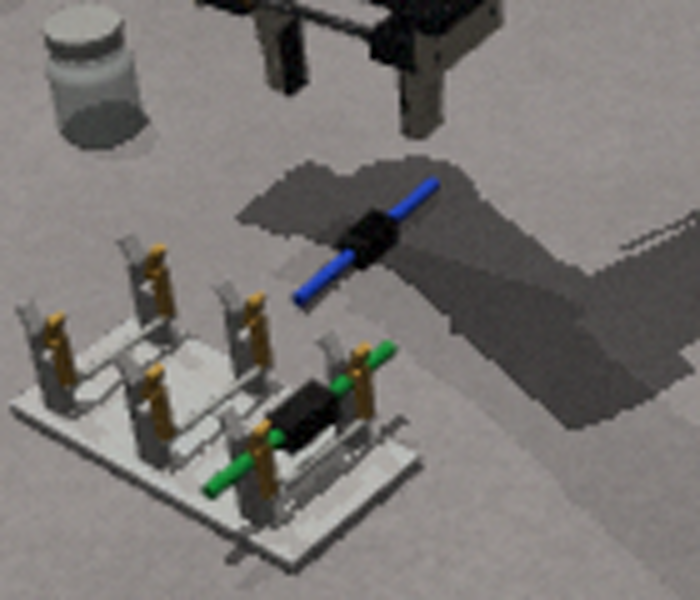

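View pics/t12.png

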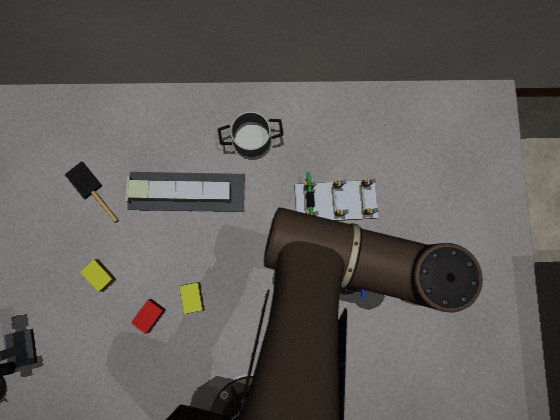

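The green rod is seated in clip 1, level in both forks with the brass jaw closed over it. The blue rod is unmoved. Descending on it.

```bash
python3 -m creep '{"jaw":[-1,-1,-1,-1,-1,-1,-1,-0.2,0.2,0.8],"translation":[[0.03,0,0.0015],[0.03,0,0],[0.025,0,0],[0.015,0,0],[0.004,0,0],[0,0,0],[0,0,0],[0,0,0],[0,0,0],[0,0,0]],"roll":[0,0,0,0,0,0,0,0,0,0]}' 40; python3 go.py 395.1 -300.9 2.5 96.9
```

```text
time_s: 37.55
tcp_pos: [0.3951, -0.3006, 0.0041]
eef_rot: [-22.1, 89.9, -15.2]
contact_force: [0.4, -0.2, 0.8]
gripper_width: 0.069
t 37.55 tcp [ 395.1 -300.6    4.1] jawyaw 96.87 width 0.069 F [ 0.4 -0.2  0.8] j [-15.  19. -37.   0. -34. -69.]
roll rad -0.0005 (alt 3.141 ) trans after roll [ 0.0016 -0.0003 -0.    ]  before [ 0.0016 -0.0003 -0.    ]
```

```bash
python3 -m creep '{"jaw":[0.8,0.8,0.8,0.8,0.8,0.8,0.8,0.8,0.8,0.8],"translation":[[0,0,0],[0,0,0],[0,0,0],[0,0,0],[0,0,0],[0,0,0],[0,0,0],[0,0,0],[-0.02,0,0],[-0.03,0,0]],"roll":[0,0,0,0,0,0,0,0,0,0]}' 60; python3 go.py 595 -323.2 125 92.6
```

```text
time_s: 38.55
tcp_pos: [0.3933, -0.3001, 0.0525]
eef_rot: [155.1, 89.8, 162.0]
contact_force: [0.4, 0.0, -0.8]
gripper_width: 0.0196
t 38.55 tcp [ 393.3 -300.1   52.5] jawyaw 96.85 width 0.0196 F [ 0.4  0.  -0.8] j [-15.  15. -34.  -0. -41. -69.]
roll rad 0.0742 (alt 3.216 ) trans after roll [-0.0734 -0.0322  0.2002]  before [-0.0734 -0.0469  0.1972]
```

```bash
python3 -m creep '{"jaw":[0.8,0.8,0.8,0.8,0.8,0.8,0.8,0.8,0.8,0.8],"translation":[[-0.035,0,0],[-0.039,0,0],[0,-0.0046,0.0286],[0,-0.0046,0.0286],[0,-0.0046,0.0286],[0,-0.0046,0.0286],[0,-0.0046,0.0286],[0,-0.0046,0.0286],[0,-0.0046,0.0286],[0,0,0]],"roll":[0.037,0.0372,0,0,0,0,0,0,0,0]}' 60; python3 go.py 595 -323.4 80 92.6
python3 -c "
from h import *
c=snap('scene','s13.png'); zoom(c,150,110,270,210,5,'s13z.png'); d=snap('top','t13.png')
m=masks(d); print(rectof(d,m['blue'],.1313,20))"
```

```text
time_s: 39.55
tcp_pos: [0.5989, -0.3237, 0.1263]
eef_rot: [-116.3, 90.0, -113.6]
contact_force: [-0.6, 0.1, -0.6]
gripper_width: 0.0195
t 39.55 tcp [ 598.9 -323.7  126.3] jawyaw 92.67 width 0.0195 F [-0.6  0.1 -0.6] j [-12.  25.  -6.   0. -59. -75.]
roll rad 0.0013 (alt 3.143 ) trans after roll [ 0.0463  0.0005 -0.0039]  before [ 0.0463  0.0005 -0.0039]
[([378.0, 209.5], [545.9, -328.1], [545.9, -328.1], [46.7, 11.2], 2.2, np.float64(21.5))]
```

View pics/s13z.png

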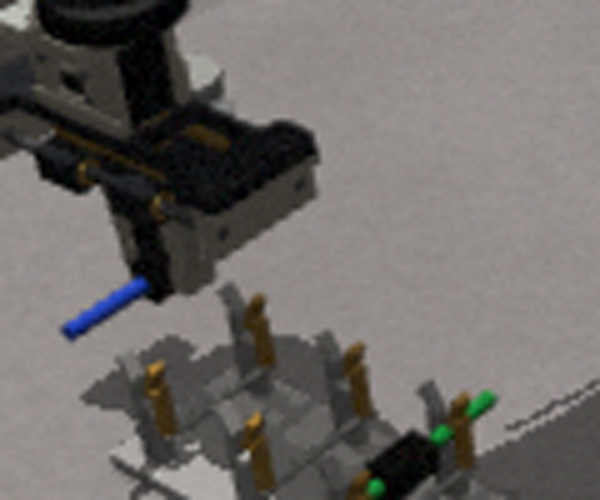

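The blue rod is held level above clip 3. Lowering it into the lead-in.

```bash
python3 -m creep '{"jaw":[0.8,0.8,0.8,0.8,0.8,0.8,0.8,0.8,0.8,0.8],"translation":[[0.015,0.0005,-0.0039],[0.015,0,0],[0.008,0,0],[0.004,0,0],[0.004,0,0],[0.004,0,0],[0.002,0,0],[0,0,0],[0,0,0],[0,0,0]],"roll":[0,0,0,0,0,0,0,0,0,0]}' 60; python3 go.py 595 -323.2 53.7 92.6
python3 -c "
from h import *
c=snap('scene','s14.png'); zoom(c,150,110,270,210,5,'s14z.png')"
```

```text
time_s: 40.65
tcp_pos: [0.5925, -0.3233, 0.0758]
eef_rot: [-20.8, 90.0, -18.2]
contact_force: [-1.3, -0.5, -0.9]
gripper_width: 0.0195
t 40.65 tcp [ 592.5 -323.3   75.8] jawyaw 92.62 width 0.0195 F [-1.3 -0.5 -0.9] j [-12.  27. -10.   0. -53. -75.]
roll rad 0.0003 (alt 3.142 ) trans after roll [ 0.0221 -0.      0.0025]  before [ 0.0221 -0.      0.0025]
```

View pics/s14z.png

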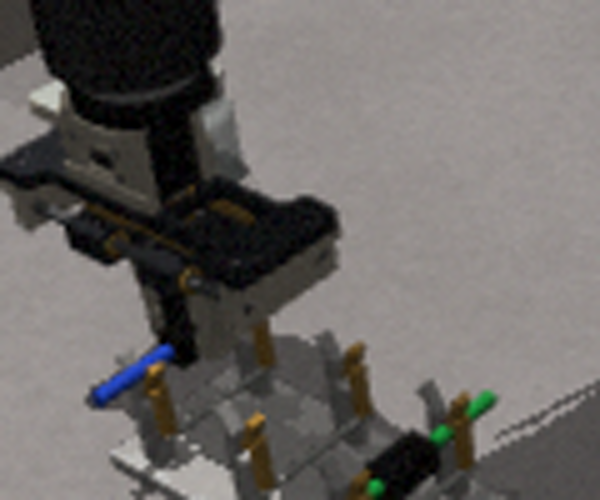

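The blue rod lies between prong and jaw at zoom (140,370). Pushing down.

```bash
python3 -m creep '{"jaw":[0.8,0.8,0.8,0.8,0.8,0.8,0.8,0.8,0.8,0.8],"translation":[[0.002,0,0.001],[0.002,0,0],[0.002,0,0],[0.002,0,0],[0.002,0,0],[0.002,0,0],[0.002,0,0],[0.001,0,0],[0,0,0],[0,0,0]],"roll":[0,0,0,0,0,0,0,0,0,0]}' 60; python3 go.py 594 -323.2 53.7 92.6
```

```text
time_s: 41.7
tcp_pos: [0.5929, -0.3229, 0.0598]
eef_rot: [150.3, 89.9, 153.0]
contact_force: [1.8, -3.9, -2.5]
gripper_width: 0.0197
t 41.7 tcp [ 592.9 -322.9   59.8] jawyaw 92.61 width 0.0197 F [ 1.8 -3.9 -2.5] j [-12.  28. -10.  -0. -51. -75.]
roll rad 0.0002 (alt 3.142 ) trans after roll [ 0.0061 -0.0003  0.0011]  before [ 0.0061 -0.0003  0.0011]
```

```bash
python3 -m creep '{"jaw":[0.8,0.8,0.8,0.8,0.8,0.8,0.8,0.8,0.8,0.8],"translation":[[0.002,0,0],[0.002,0,0],[0.001,0,0],[0.001,0,0],[0.001,0,0],[0.0005,0,0],[0,0,0],[0,0,0],[0,0,0],[0,0,0]],"roll":[0,0,0,0,0,0,0,0,0,0]}' 60; python3 go.py 594 -323.2 53.7 92.6
```

```text
time_s: 42.7
tcp_pos: [0.5933, -0.323, 0.0533]
eef_rot: [15.7, 90.0, 18.3]
contact_force: [-2.7, 1.9, 5.7]
gripper_width: 0.0197
t 42.7 tcp [ 593.3 -323.    53.3] jawyaw 92.62 width 0.0197 F [-2.7  1.9  5.7] j [-12.  29. -11.  -0. -51. -75.]
roll rad 0.0004 (alt 3.142 ) trans after roll [-0.0004 -0.0002  0.0007]  before [-0.0004 -0.0002  0.0007]
```

```bash
python3 -m creep '{"jaw":[0.8,0.8,0.8,0.8,0.8,0.8,0.8,0.8,0.8,0.8],"translation":[[0.001,0,0],[0.001,0,0],[0.001,0,0],[0,0,0],[0,0,0],[0,0,0],[0,0,0],[0,0,0],[0,0,0],[0,0,0]],"roll":[0,0,0,0,0,0,0,0,0,0]}' 60; python3 go.py 594 -323.2 53.7 92.6
```

```text
time_s: 43.7
tcp_pos: [0.5935, -0.3231, 0.0531]
eef_rot: [-35.7, 89.9, -33.0]
contact_force: [-8.8, 6.4, 24.0]
gripper_width: 0.0192
t 43.7 tcp [ 593.5 -323.1   53.1] jawyaw 92.67 width 0.0192 F [-8.8  6.4 24. ] j [-12.  29. -11.   0. -50. -75.]
roll rad 0.0011 (alt 3.143 ) trans after roll [-0.0006 -0.0001  0.0005]  before [-0.0006 -0.0001  0.0005]
```

Bottomed at 53.1 mm. Backing off, releasing and lifting.

```bash
python3 -m creep '{"jaw":[0.8,0.1,0.1,0.1,0.1,0.1,0.1,0.1,0.1,0.1],"translation":[[-0.003,0,0],[0,0,0],[0,0,0],[0,0,0],[0,0,0],[0,0,0],[-0.01,0,0],[-0.03,0,0],[-0.04,0,0],[-0.03,0,0]],"roll":[0,0,0,0,0,0,0,0,0,0]}' 40
python3 -m creep '{"jaw":[0.1,0.1,0.1,0.1,0.1,0.1,0.1,0.1,0.1,0.1],"translation":[[-0.03,0,0],[-0.02,0,-0.03],[0,0,-0.04],[0,0,-0.04],[0,0,-0.04],[0,0,0],[0,0,0],[0,0,0],[0,0,0],[0,0,0]],"roll":[0,0,0,0,0,0,0,0,0,0]}' 40
python3 -c "
from h import *
c=snap('scene','s15.png'); zoom(c,160,150,270,240,6,'s15z.png'); d=snap('top','t15.png'); zoom(c,250,230,410,340,4.5,'s15b.png')
m=masks(d)
for k in('green','blue'): print(k,rectof(d,m[k],.06,8,roi=(290,150,400,240)))
print(rectof(d,m['pale'],.034,roi=(100,170,260,215)), rectof(d,m['end'],.034,roi=(100,165,260,215)))
print(edge(d,.034,(133,228),(174,186),0,True),edge(d,.034,(133,228),(192,208),0,False),edge(d,.034,(222,240),(185,195),1,False))
"
```

```text
time_s: 44.7
tcp_pos: [0.5939, -0.3235, 0.1661]
eef_rot: [-33.6, 89.9, -31.0]
contact_force: [1.5, 0.4, 0.3]
gripper_width: 0.0392
time_s: 45.7
tcp_pos: [0.4441, -0.33, 0.2126]
eef_rot: [164.1, 90.0, 166.7]
contact_force: [-0.4, -1.0, -0.1]
gripper_width: 0.0393
green []
blue []
[([175.4, 205.7], [697.7, -26.4], [662.0, 67.9], [1502.5, 837.2], -64.7, np.float64(770.4))] [([138.1, 188.7], [626.6, 309.0], [626.7, 309.0], [57.4, 50.8], 89.2, np.float64(51.8))]
(array([647.3, 179.5]), np.float32(87.91), 0.23) (array([598.5, 196.5]), np.float32(88.23), 0.26) (array([620.7,  57.2]), np.float32(-0.52), 0.02)
```

View pics/s15z.png

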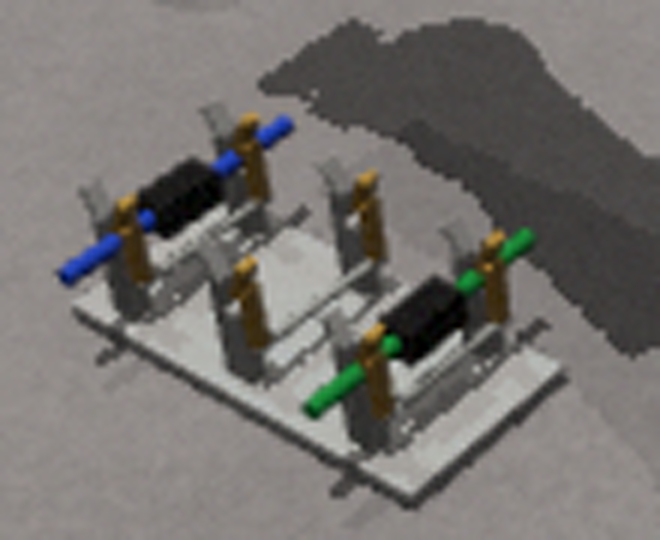

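View pics/s15b.png

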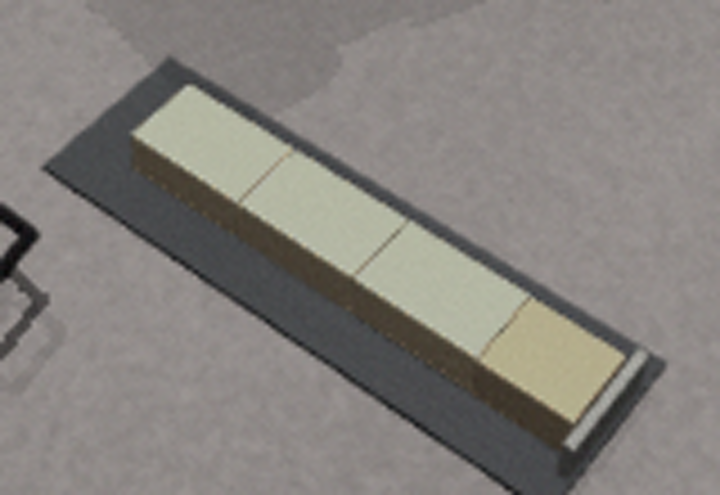

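View pics/t15.png

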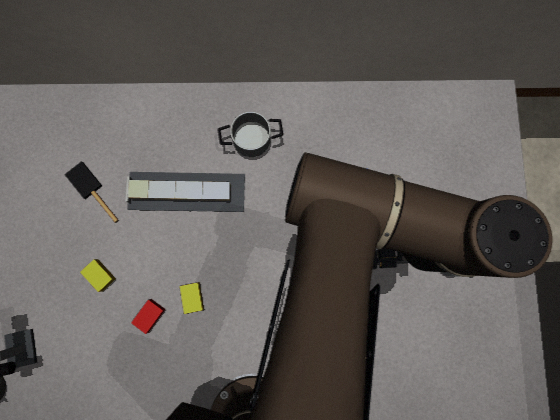

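```bash
python3 -c "
import cv2
a=cv2.imread('pics/t15.png')[290:420,0:130]; b=cv2.imread('pics/top0.png')[290:420,0:130]
import numpy as np
cv2.imwrite('pics/z3.png',cv2.resize(np.hstack([b,a]),None,fx=3,fy=3,interpolation=cv2.INTER_CUBIC))"
```

```text
(no output)
```

View pics/z3.png

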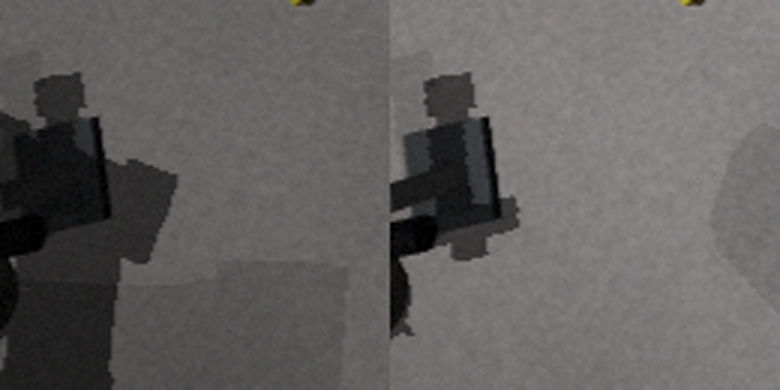

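The dark shape at the lower left is a fixture, and no amber rod shows anywhere. Everything checks out, so I'm handing in.

```bash
python3 -c "
from plant import *
print(get_state()['contact_force']); print(close_job())"
```

```text
[ 0.49080744 -0.00733562 -0.16081589]
the job is handed in; nothing more can be done
None
```

The bench is ready and the job was handed in at about 46 s on the robot's clock, with the arm clear and touching nothing.

- **Firebricks:** All three pale bricks are on the plate. I pressed each one home against its neighbour (6–9 N measured) before letting go. The last pictures show a straight row with hairline joints, 224 mm long against the expected 225 mm.
- **Glass rods:** Only the green and blue rods were there; no amber rod showed in any picture. Green went into clip 1 and blue into clip 3. Each was pushed down to a hard stop at the right height (24–29 N measured). The scene picture shows both lying in both forks with the brass jaws closed over them.
- **Left alone:** I never went near the pot, jar, paddle or the red and yellow look-alikes. No brick was seen knocked aside and no grip was seen to slip.

**Checks that disagreed or failed:**
- The top camera read 1–2 mm low in y against the arm on the held rods, within its stated accuracy. I allowed for that when lining up with the clips.
- In the last pictures the arm hid the stand from the top camera, so the final check of the seated rods rests on the scene view and the forces. The automatic brick outline also failed in that picture, so the row figures come from edge fits.

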